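# Hang up the edge irons and scrape the cutting slab clear

## Robot

A 6-joint arm with a two-finger parallel gripper is mounted at the origin on the work surface. World frame = base frame: x ahead of the robot, y to its left, z up, the work surface at z = 0. Lengths are in mm, angles in rad, forces in N, time in s.
With the tool pointing down it reaches from about 325 to 850 mm from the base axis. Payload 15.5 kg.
Tool frame: the origin (TCP) lies at the very end of the fingers, on their centre line; the grasp point (between the pads) lies 19 mm behind it; y points along the fingers, z is the direction in which the jaws open and shut, and the axes are right-handed (so a half turn about y gives the same grasp; the last joint's range is limited). The gripper opens to 91 mm and grips with 3 to 60 N. Pads are 32 mm wide; open, the fingers measure 118 mm over their backs; the gripper's body (76 mm by 178 mm) begins 60 mm behind the grasp point.
Start: joints at [1.052, 0.494, 1.345, -0, 1.302, -0.096], TCP at [256.443, 569.968, 213.915] pointing down, gripper open.
Joint ranges: [-2.91, 2.91], [-0.82, 2.16], [0.22, 2.67], [-1.22, 4.37], [0.12, 2.79], [-3.08, 3.08]. Speed limits (rad/s): [1.89, 1.89, 2.57, 3.01, 3.01, 3.01].

## Interface

Orientations are given as a 3x3 rotation matrix whose columns are the frame's x, y, z axes.
In Python, from workcell import * gives the robot as it stands.
- The arm moves only by the tool move_arm, never from a script. Its argument "deltas" is text: rows parted by semicolons, each of 4 numbers parted by spaces: the shift along the tool's x, y, z in mm, then the turn about the tool's y in rad. A call has 1 to 12 rows; each row shifts and turns the commanded pose from where the row before left it, along the tool's axes as they then stand; what a row does not reach is not made up. A row lasts 1/8 s, in which the tool goes at most 62.5 mm and 10.7 degrees, less where a joint would pass 70% of its speed; a pose out of reach is approached as far as the arm can. A call is refused whole if a number of a shift passes 62.5 or a number of a turn 0.188, either way. A call with a gripper value outside its range is refused whole. "fingers" is the finger opening in mm, from 0 to 91.2, set as the call begins (left out, the last holds). The fingers move at their own pace and stop on an object; "grip_force" is the grip in N (left out, the last holds). Time passes only in rows, so rows that do not move let the fingers close. It gives the time, the measured TCP pose, the force and the opening at its end, in the units of the state.
- observe(): the state, without advancing time (a new reading comes with each control period).
- read_camera(name): name is "side" or "top" or "wrist"; returns the picture (480x640x3 uint8, red, green, blue); there is no depth.
- calibration(name): a dict with "camera_matrix" (3x3 intrinsics, pixels), "R" (3x3) and "t" (3): a world point X has camera coordinates R X + t. Camera axes: x right, y down, z forward; pixel columns grow to the right and rows downward; lengths in mm; the calibration is good to about 2 mm. A picture is of the moment at which its call begins: read the wrist's pose just before it. calibration takes no time and is no camera call; for the wrist camera it gives the pose at the moment of the call.
- finish_job(): hands the job in, once; it reports no verdict.
The state is a dict: "time": time; "q": joint angles; "qvel": joint speeds; "joint_efforts": joint torques, N m; "ee_pos": TCP position; "tcp_rot": TCP orientation; "contact_force": force on the tool from outside, world axes, zero at the start; "wrist_torque": the same for the moment, N m; "grip_width": finger opening in mm.
Only numpy, scipy, OpenCV 4.12 (cv2) and the standard library are available. Lean on these libraries where they do the work, as an engineer would, in place of code of your own. Each camera call takes 0.05 s, during which the arm holds its last target.

## Task

Clear this cobbler's bench for the night: first take up each edge iron lying on the bench by the two brass buttons of its head, ease the grip so that it swings plumb, grip it again and hang it by its collar in any free fork of the rack. When all of them hang there, take the scraper block and with it push every heel offcut off the stone slab into the green trough, then stand the scraper back upright on its cork pad. Leave the red-handled iron on the rack and the other things on the bench where they are.

Things in the scene. Friction and masses are not known exactly. Their poses are not given: they have to be found in the camera images.
- iron_a: edge iron, dark wood handle, 162 mm long, 180 g +-15%, lying flat. Origin mid head (12 mm up when lying); +x along it from blade to head. Head: 24 mm wheel on the y axis, a flat brass button 10 mm across on each side on that axis, 26 mm over both. Pinched across the buttons it pivots: 40 N carries it nearly level, about 10 N lets it swing till it hangs head up, 3 N may drop it. None if absent
- iron_a_collar (a point): on iron_a: middle of the blade-side face of its brass collar (30 mm in y, 24 mm in z, 4 mm thick), which rests on the fork; 38 mm from the iron's origin along -x. From the origin along -x: 9 mm neck from 12 to 64 mm with the collar on it, 24 mm round handle to 105, steel blade 12 mm wide to 150; centre of mass about 85
- iron_b: edge iron, pale wood handle, 162 mm long, 180 g +-15%, lying flat. Origin mid head (12 mm up when lying); +x along it from blade to head. Head: 24 mm wheel on the y axis, a flat brass button 10 mm across on each side on that axis, 26 mm over both. Pinched across the buttons it pivots: 40 N carries it nearly level, about 10 N lets it swing till it hangs head up, 3 N may drop it. None if absent
- iron_b_collar (a point): on iron_b: middle of the blade-side face of its brass collar (30 mm in y, 24 mm in z, 4 mm thick), which rests on the fork; 38 mm from the iron's origin along -x. From the origin along -x: 9 mm neck from 12 to 64 mm with the collar on it, 24 mm round handle to 105, steel blade 16 mm wide to 150; centre of mass about 85
- iron_c: edge iron, black handle, 162 mm long, 180 g +-15%, lying flat. Origin mid head (12 mm up when lying); +x along it from blade to head. Head: 24 mm wheel on the y axis, a flat brass button 10 mm across on each side on that axis, 26 mm over both. Pinched across the buttons it pivots: 40 N carries it nearly level, about 10 N lets it swing till it hangs head up, 3 N may drop it. None if absent
- iron_c_collar (a point): on iron_c: middle of the blade-side face of its brass collar (30 mm in y, 24 mm in z, 4 mm thick), which rests on the fork; 38 mm from the iron's origin along -x. From the origin along -x: 9 mm neck from 12 to 64 mm with the collar on it, 24 mm round handle to 105, steel blade 14 mm wide to 150; centre of mass about 85
- rack: fixed hanging rack. Origin on the bench; x from fork mouths to rear beam, y along the row. Four forks at y = -112.5, -37.5, 37.5, 112.5 mm (0 to 3): 16 mm slot between two prongs 12 mm wide, 6 thick, tops at z = 180, from x = -32 to 32; 4 mm lip on the tips (x -32 to -26). Collar goes in over the lip, then down to rest at about x = 0. Beam to 192 mm high; posts at the ends only
- kept_0: red-handled iron of the same shape, already hanging in fork 0, to be left there; origin at the end of its blade, 112 mm below the prong tops and 150 mm below the middle of its head, z up. None if absent: then fork 0 is free
- kept_3: red-handled iron of the same shape, already hanging in fork 3, to be left there; origin at the end of its blade, 112 mm below the prong tops and 150 mm below the middle of its head, z up. None if absent: then fork 3 is free
- slab: fixed pale stone slab 200 x 200 mm, top 40 mm above the bench; origin under its middle on the bench; x away from the trough. Wooden strips 10 mm above the top along both sides (inner faces y = +-90 mm) and the far edge (inner face x = 100). Below the open edge at x = -100: a green trough, x = -101 to -181, 212 mm long in y, walls 5 mm thick and 36 high, floor 5 mm up
- slab_top (a point): middle of the slab's upper face
- trough (a point): middle of the trough's floor
- chip0: loose rigid heel offcut (black), 24 x 16 x 8 mm, 12 g, on the slab; origin at the middle of its underside. None if absent
- chip1: loose rigid heel offcut (orange), 24 x 16 x 8 mm, 12 g, on the slab; origin at the middle of its underside. None if absent
- chip2: loose rigid heel offcut (black), 24 x 16 x 8 mm, 12 g, on the slab; origin at the middle of its underside. None if absent
- chip3: loose rigid heel offcut (dark brown), 24 x 16 x 8 mm, 12 g, on the slab; origin at the middle of its underside. None if absent
- scraper: scraper block: black foot 100 mm (x) by 44 mm (y) by 18 mm high, on it a pale wooden handle 70 mm (x) by 20 mm (y) from 18 to 56 mm height, 160 g; origin at the middle of the foot's underside. Stands on its cork pad
- pad: fixed cork pad for the scraper, 130 mm (x) by 80 mm (y), 4 mm thick; origin at the middle of its underside
- glue_jar: glue jar, 72 mm across, 85 mm high; a bystander, not to be moved; origin at the middle of its underside
- polish_tin: flat polish tin, 72 mm across, 26 mm high; a bystander, not to be moved; origin at the middle of its underside
- dye_bottle: white bottle, 52 mm across, 150 mm high; a bystander, not to be moved; origin at the middle of its underside
- shoe_brush: shoe brush, 130 x 45 x 38 mm; a bystander, not to be moved; origin at the middle of its underside
- heel_block: stacked heel block, 65 x 58 x 30 mm; a bystander, not to be moved; origin at the middle of its underside
Not all that is in view belongs to the job. There is more than one size of the scraper; the one meant has the size given above.

How it is judged:
By the outcome, as a careful person would: the job done as asked, in the order asked, and still so for the second after the job is handed in, with the robot touching nothing.
Of kept_0, kept_3 only 1 to 1 are there at a start; the rules pass over those that are not, and their reading is None.
Of chip0, chip1, chip2, chip3 only 2 to 4 are there at a start; the rules pass over those that are not, and their reading is None.
Of iron_a, iron_b, iron_c only 2 to 3 are there at a start; the rules pass over those that are not, and their reading is None.
At some moment in a run one of scraper may be knocked a few centimetres aside while the robot is not near it.
It also fails if it takes over 210 s, if anything falls off the work surface, if the arm or the gripper's body presses on something with over 40 N, if the wrist force passes 120 N, or if a joint passes its speed limit or range.

## Working session

There is one attempt and no reset: what is moved stays moved. The work goes in short steps, Python scripts to look and compute and a tool call to move; the robot and the scene stay as the last step left them, time stands still between calls to the robot, and variables do not carry over. Pictures are saved under pics/ and viewed, and the job is handed in when it is done.

Besides the shell and the picture viewer there is one more tool, called after "Call:" as a command line: name --argument value ..., lists and objects as JSON in quotes. move_arm: Moves the arm, as the interface text tells. Its arguments: {"type":"object","properties":{"deltas":{"type":"string"},"fingers":{"type":"number"},"grip_force":{"type":"number"}},"required":["deltas"]}

```bash
ls; mkdir -p pics; python3 - <<'E'
from workcell import *
import cv2
s=observe(); print(s)
for n in ["side","top","wrist"]:
    im=read_camera(n); cv2.imwrite(f"pics/{n}0.png",im[:,:,::-1])
    c=calibration(n); print(n,c)
E
```

```text
pics
{'time': 0.0, 'q': array([ 1.05253788e+00,  4.94187860e-01,  1.34614127e+00, -1.38989050e-05,
        1.30250637e+00, -9.54955091e-02]), 'qvel': array([-0.00110006, -0.00111142,  0.0006493 ,  0.00026415, -0.000641  ,
        0.00066861]), 'joint_efforts': array([-8.18894652e-03, -8.78832150e+01, -3.81844926e+01,  7.02751195e-02,
        5.31477621e-02, -4.15863440e-05]), 'ee_pos': array([256.23102539, 569.63478406, 213.33192716]), 'tcp_rot': array([[ 9.11960323e-01, -6.04026857e-04,  4.10277961e-01],
       [-4.10278392e-01, -1.08628258e-03,  9.11959682e-01],
       [-1.05170337e-04, -9.99999228e-01, -1.23846578e-03]]), 'contact_force': array([ 0.33115724, -0.17702934,  0.66805615]), 'wrist_torque': array([ 0.07260856,  0.04331868, -0.01382251]), 'grip_width': 91.27543746336639}
side {'camera_matrix': array([[584.59546592,   0.        , 322.71092746],
       [  0.        , 584.59546592, 232.02148717],
       [  0.        ,   0.        ,   1.        ]]), 'R': array([[ 0.7587942 , -0.65131455,  0.00455238],
       [-0.42420835, -0.49949058, -0.75535186],
       [ 0.49424553,  0.57
[... 155 characters left out ...]

       [  0.        , 441.81057212, 237.78001712],
       [  0.        ,   0.        ,   1.        ]]), 'R': array([[ 0.0115183 , -0.99984789, -0.01309661],
       [-0.99585231, -0.01028814, -0.09040099],
       [ 0.0902525 ,  0.01408355, -0.99581933]]), 't': array([ 11.54900276, 510.75128878, 952.12533182])}
wrist {'camera_matrix': array([[368.93429652,   0.        , 316.11192653],
       [  0.        , 368.93429652, 241.41588596],
       [  0.        ,   0.        ,   1.        ]]), 'R': array([[ 0.40969249,  0.91222295,  0.00116712],
       [ 0.88386743, -0.39727348,  0.2468849 ],
       [ 0.22567773, -0.10011531, -0.96904411]]), 't': array([-624.91214936,  -29.20053472,  388.10250762])}
```

View pics/top0.png

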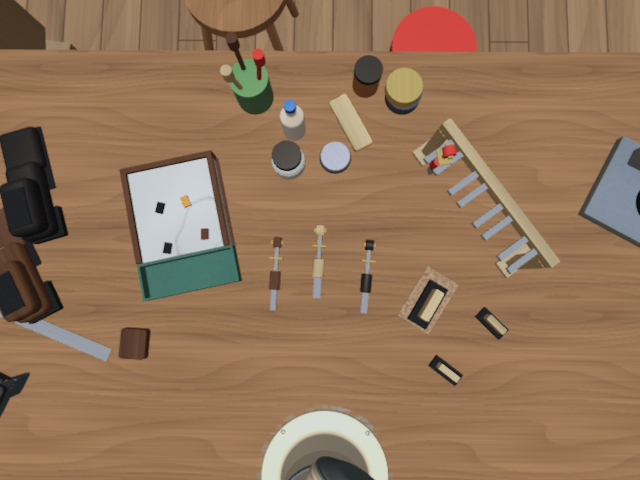

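View pics/side0.png

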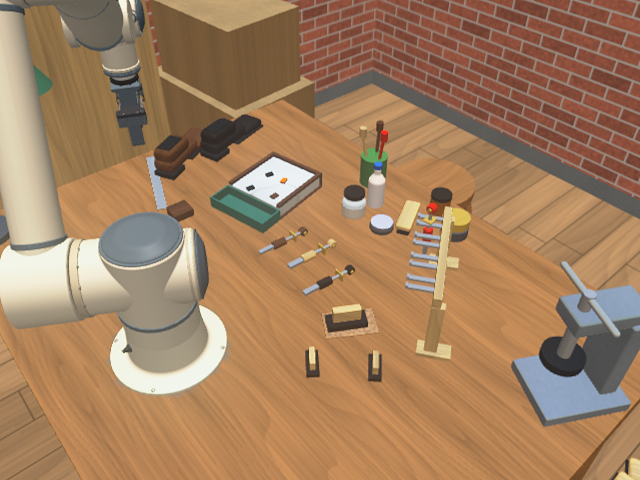

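View pics/wrist0.png

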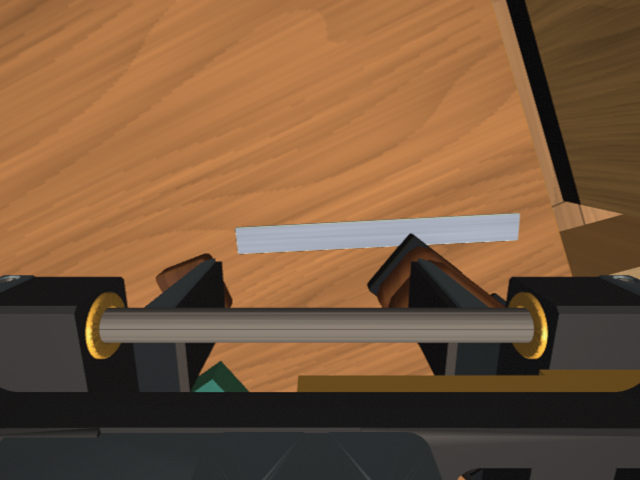

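```bash
cat > h.py <<'E'
import numpy as np, cv2
def load(name): return cv2.imread(f"pics/{name}.png")
def crop(name,out,x0,y0,w,h,f):
    im=load(name)[y0:y0+h,x0:x0+w]; im=cv2.resize(im,None,fx=f,fy=f,interpolation=cv2.INTER_CUBIC)
    for i in range(0,w,10):
        cv2.line(im,(int(i*f),0),(int(i*f),4 if i%50 else 10),(0,255,255),1)
        if i%20==0: cv2.putText(im,str(x0+i),(int(i*f),20),0,.35,(0,255,255),1)
    for i in range(0,h,10):
        cv2.line(im,(0,int(i*f)),(4,int(i*f)),(0,255,255),1)
        if i%20==0: cv2.putText(im,str(y0+i),(6,int(i*f)+4),0,.35,(0,255,255),1)
    cv2.imwrite(f"pics/{out}.png",im)
def proj(c,X):
    X=np.atleast_2d(np.asarray(X,float)); P=X@c["R"].T+c["t"]; p=P@c["camera_matrix"].T
    return p[:,:2]/p[:,2:]
def back(c,uv,z):
    uv=np.atleast_2d(np.asarray(uv,float)); d=np.c_[uv,np.ones(len(uv))]@np.linalg.inv(c["camera_matrix"]).T@c["R"]
    o=-c["R"].T@c["t"]; s=(np.broadcast_to(z,len(uv))-o[2])/d[:,2]
    return o+d*s[:,None]
E
python3 - <<'E'
from h import *
crop("top0","c1",400,110,165,180,3.3)
crop("top0","c2",255,215,200,130,4)
crop("side0","c3",390,190,80,180,3.3)
crop("top0","c4",110,140,140,170,3.5)
E
```

```text
(no output)
```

View pics/c1.png

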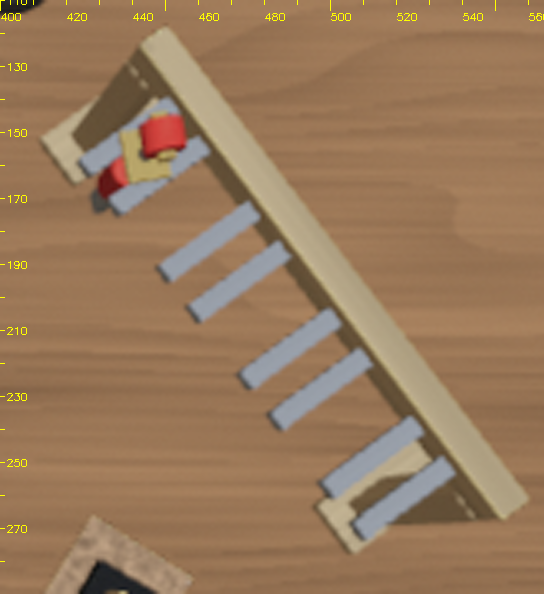

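View pics/c2.png

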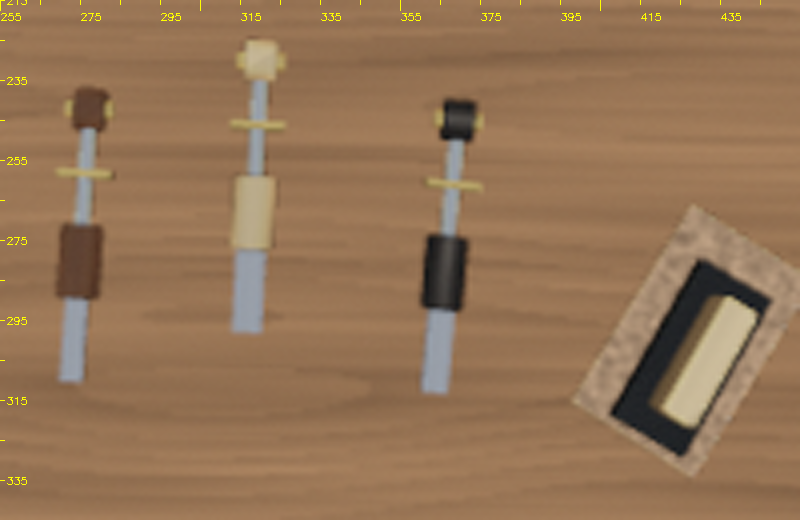

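View pics/c3.png

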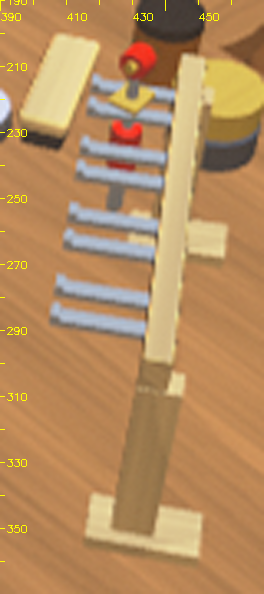

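View pics/c4.png

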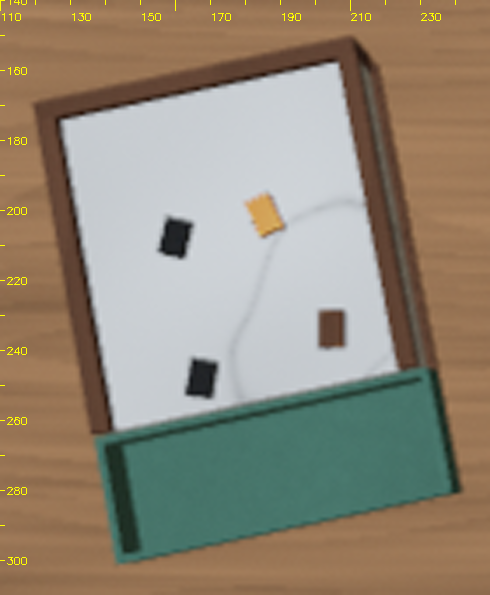

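```bash
cat > rack.py <<'E'
from workcell import *
from h import *
from scipy.optimize import least_squares
T=calibration("top"); S=calibration("side")
F={0:-112.5,1:-37.5,2:37.5,3:112.5}
def c2p(p,x0,y0,f): return (np.array(p,float)+0.5)/f+[x0,y0]-0.5
top=[((167,275),2,14),((197,315),2,-14),((246,381),1,14),((278,422),1,-14),((328,490),0,14),((362,532),0,-14)]
side=[((93,82),3,14),((90,104),3,-14),((82,146),2,14),((78,168),2,-14),((71,208),1,14),((66,234),1,-14),((58,281),0,14),((53,309),0,-14)]
def W(p,L):
    c,s=np.cos(p[2]),np.sin(p[2]); L=np.atleast_2d(L)
    return np.c_[p[0]+c*L[:,0]-s*L[:,1],p[1]+s*L[:,0]+c*L[:,1],L[:,2]]
tp=np.array([c2p(a,400,110,3.3) for a,_,_ in top]); tl=[(-31,F[k]+d,184) for _,k,d in top]
sp=np.array([c2p(a,390,190,3.3) for a,_,_ in side]); sl=[(-31,F[k]+d,184) for _,k,d in side]
def res(p,which="ts"):
    r=[]
    if "t" in which: r.append(proj(T,W(p,tl))-tp)
    if "s" in which: r.append(proj(S,W(p,sl))-sp)
    return np.vstack(r).ravel()
if __name__=="__main__":
    for w in ["ts","t","s"]:
        o=least_squares(res,[500,-400,-0.6],args=(w,)); print(w,o.x,np.abs(o.fun).max(),o.fun.round(1))
    p=least_squares(res,[500,-400,-0.6]).x
    for nm,C in (("top",T),("side",S)):
        im=load(nm+"0")
        x0,y0,w,h,f=(400,110,165,180,3.3) if nm=="top" else (390,190,80,180,3.3)
        im=cv2.resize(im[y0:y0+h,x0:x0+w],None,fx=f,fy=f,interpolation=cv2.INTER_CUBIC)
        for k in F:
            for d in (14,-14):
                q=proj(C,W(p,[(-32,F[k]+d-6,180),(-32,F[k]+d+6,180),(32,F[k]+d+6,180),(32,F[k]+d-6,180)]))
                q=((q+0.5-[x0,y0])*f-0.5)
                cv2.polylines(im,[q.round().astype(int)],True,(0,0,255),1)
        cv2.imwrite(f"pics/ov_{nm}.png",im)
E
python3 rack.py
```

```text
ts [ 558.36585124 -283.36160802   -0.94170265] 2.395285992540636 [ 0.5  0.   0.6  0.1  1.2  0.7  0.8  0.6  1.3  0.9  0.4  0.7  0.1 -1.8
 -0.2 -1.6  0.1 -2.4 -0.  -1.7 -0.2 -0.9 -0.2 -0.8 -0.2 -1.1 -0.3 -0.9]
t [ 559.30754453 -281.7667227    -0.93869129] 0.5930452404093103 [-0.4 -0.4 -0.3 -0.4  0.4  0.2 -0.   0.1  0.6  0.3 -0.3  0.1]
s [ 555.08833171 -286.77595864   -0.94060963] 1.1246860985307308 [ 0.2 -0.6 -0.1 -0.4  0.2 -1.1  0.1 -0.4 -0.1  0.5 -0.   0.6 -0.1  0.4
 -0.1  0.6]
```

View pics/ov_top.png

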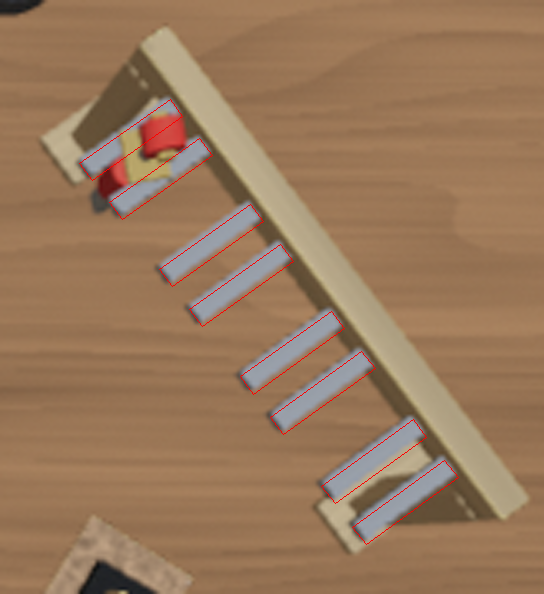

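View pics/ov_side.png

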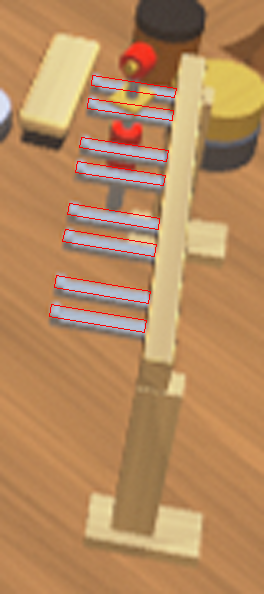

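```bash
cat > irons.py <<'E'
from h import *
from workcell import *
T=calibration("top"); S=calibration("side")
print("cam",-T["R"].T@T["t"])
P={"a":[(91,109),(83,173),(71,381)],"b":[(261,60),(258,124),(247,332)],"c":[(459,119),(455,184),(435,393)]}
for k,v in P.items():
    w=back(T,(np.array(v)+.5)/4+[255,215]-.5,[13,14,12])
    d=w[0]-w[2]; ang=np.arctan2(d[1],d[0])
    print(k,w.round(1).tolist(),"len",np.hypot(*d[:2]).round(1),"collar",np.hypot(*(w[0]-w[1])[:2]).round(1),"ang",ang.round(3),"r",np.hypot(*w[0,:2]).round(0))
    print("  side head px",proj(S,w).round(1).tolist())
E
python3 irons.py; python3 -c "
from h import *
crop('side0','c5',250,215,120,90,6)"
```

```text
cam [422.56813042   3.39262119 994.46848679]
a [[501.4, 110.3, 13.0], [465.6, 114.0, 14.0], [351.0, 118.5, 12.0]] len 150.6 collar 36.0 ang -0.054 r 513.0
  side head px [[303.1, 229.6], [292.6, 234.0], [259.4, 251.2]]
b [[529.8, 15.8, 13.0], [493.9, 17.1, 14.0], [379.0, 21.8, 12.0]] len 151.0 collar 36.0 ang -0.04 r 530.0
  side head px [[331.9, 241.9], [322.0, 247.0], [288.7, 265.1]]
c [[497.9, -94.7, 13.0], [461.8, -92.4, 14.0], [347.0, -81.8, 12.0]] len 151.5 collar 36.3 ang -0.085 r 507.0
  side head px [[350.1, 267.9], [339.5, 273.3], [303.8, 292.0]]
```

View pics/c5.png

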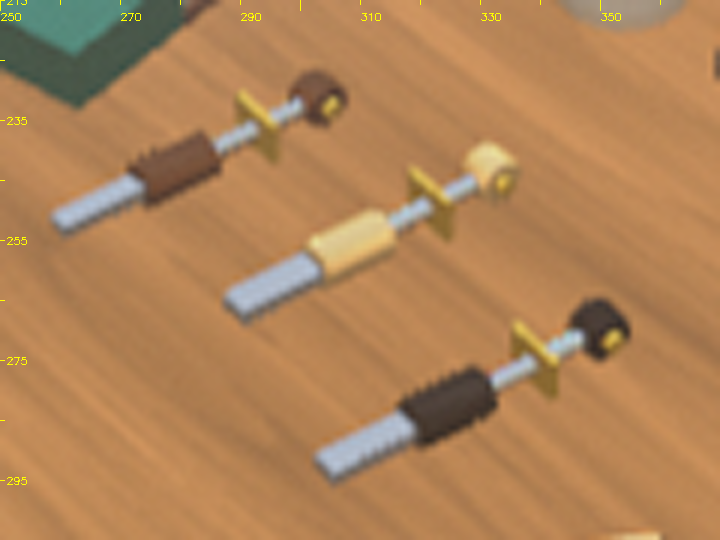

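```bash
cat > plan.py <<'E'
from workcell import *
from h import *
def plan(xyz,psi,half=False):
    s=observe(); R=s["tcp_rot"]; p=s["ee_pos"]
    cur=np.arctan2(R[1,2],R[0,2])
    d=(psi-cur+np.pi)%(2*np.pi)-np.pi
    d=(d+np.pi/2)%np.pi-np.pi/2 if half else d
    pf=cur+d
    x=np.array([np.sin(pf),-np.cos(pf)]);z=np.array([np.cos(pf),np.sin(pf)])
    e=np.array(xyz)-p
    print("t %.2f pos %s psi %.3f grip %.1f F %s q6 %.2f"%(s["time"],p.round(1),cur,s["grip_width"],s["contact_force"].round(1),s["q"][5]))
    print("turn first %.3f  then x %.1f y %.1f z %.1f"%(-d,x@e[:2],-e[2],z@e[:2]))
E
python3 -c "
from plan import *
plan((501.4,110.3,90),1.517)"
```

```text
t 0.15 pos [256.3 569.7 213.5] psi 1.148 grip 90.8 F [ 0.2 -0.3  0.7] q6 -0.10
turn first -0.369  then x 269.4 y 123.5 z -445.6
```

Call:
move_arm --deltas "0 0 0 -0.185; 0 0 0 -0.184; 30 0 -50 0; 30 0 -50 0; 30 0 -50 0; 30 0 -50 0; 30 24 -50 0; 30 25 -50 0; 30 25 -50 0; 30 25 -50 0; 29 24 -45 0" --fingers 60

```text
time: 1.52
ee_pos: [500.3, 112.0, 91.5]
tcp_rot: [[0.999, 0.0, 0.054], [-0.054, 0.0, 0.999], [0.0, -1.0, 0.0]]
contact_force: [0.6, 0.7, 0.1]
grip_width: 60.0
```

```bash
python3 -c "
from plan import *
plan((501.4,110.3,90),1.517)
im=read_camera('wrist'); cv2.imwrite('pics/w1.png',im[:,:,::-1])
plan((501.4,110.3,90),1.517)"
```

```text
t 1.52 pos [500.3 112.   91.5] psi 1.517 grip 60.0 F [0.6 0.7 0.1] q6 -1.41
turn first -0.000  then x 1.1 y 1.5 z -1.6
t 1.57 pos [502.6 107.5  89. ] psi 1.515 grip 60.1 F [ 2.9 -6.  -4.4] q6 -1.42
turn first -0.002  then x -1.3 y -1.0 z 2.7
```

View pics/w1.png

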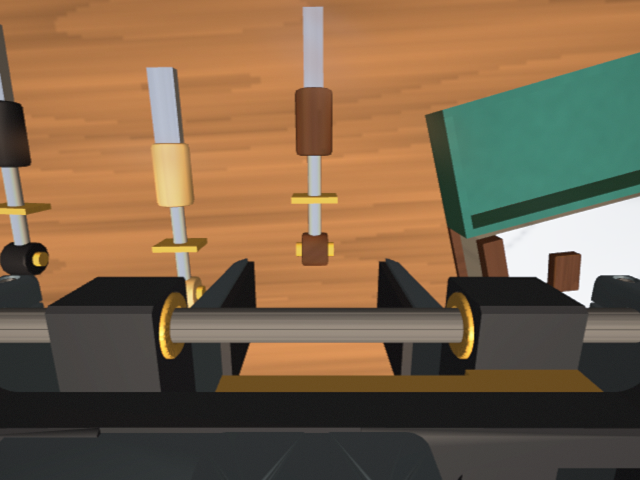

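Call:
move_arm --deltas "0 0 0 0; 0 0 0 0; 0 30 0 0; 0 30 0 0; 0 18 0 0; 0 8 0 0; 0 0 0 0; 0 0 0 0"

```text
time: 2.58
ee_pos: [500.1, 114.2, 7.0]
tcp_rot: [[0.999, 0.001, 0.053], [-0.053, 0.0, 0.999], [0.001, -1.0, 0.0]]
contact_force: [0.7, 0.6, -0.5]
grip_width: 60.0
```

```bash
python3 -c "
from plan import *
plan((501.4,110.3,3),1.517)"
```

```text
t 2.58 pos [500.1 114.2   7. ] psi 1.517 grip 60.0 F [ 0.7  0.6 -0.5] q6 -1.41
turn first 0.000  then x 1.5 y 4.0 z -3.9
```

Call:
move_arm --deltas "1.5 4 -4 0; 0 0 0 0; 0 0 0 0"

```text
time: 2.95
ee_pos: [501.0, 109.7, 2.3]
tcp_rot: [[0.999, -0.0, 0.054], [-0.054, 0.0, 0.999], [-0.0, -1.0, 0.0]]
contact_force: [0.4, -0.1, -0.0]
grip_width: 59.8
```

Call:
move_arm --deltas "0 0 0 0; 0 0 0 0; 0 0 0 0; 0 0 0 0; 0 0 0 0" --fingers 20 --grip_force 40

```text
time: 3.58
ee_pos: [501.0, 109.8, 2.2]
tcp_rot: [[0.999, 0.0, 0.054], [-0.054, 0.0, 0.999], [0.0, -1.0, 0.0]]
contact_force: [0.1, -0.1, 0.8]
grip_width: 25.0
```

```bash
python3 -c "
from plan import *
plan((501.4,110.3,3),1.517)"
```

```text
t 3.58 pos [501.  109.8   2.2] psi 1.517 grip 25.0 F [ 0.1 -0.1  0.8] q6 -1.42
turn first 0.000  then x 0.4 y -0.8 z 0.5
```

Call:
move_arm --deltas "0 -5 0 0; 0 -12 0 0; 0 -22 0 0; 0 -28 0 0; 0 -30 0 0; 0 -30 0 0; 0 -30 0 0; 0 -28 0 0; 0 -20 0 0; 0 -12 0 0; 0 0 0 0; 0 0 0 0"

```text
time: 5.08
ee_pos: [500.5, 109.8, 218.6]
tcp_rot: [[0.999, -0.001, 0.054], [-0.054, -0.0, 0.999], [-0.001, -1.0, -0.0]]
contact_force: [0.0, -0.6, -1.7]
grip_width: 25.1
```

```bash
python3 -c "
from plan import *
plan((501.4,110.3,225),1.517)
for n in ['side','wrist']:
  im=read_camera(n); cv2.imwrite('pics/%s2.png'%n,im[:,:,::-1])
a=load('side2')[120:300,200:440];b=load('wrist2')
cv2.imwrite('pics/m2.png',np.hstack([cv2.resize(a,(480,360)),b[:360,150:470]]))
"
```

```text
t 5.08 pos [500.5 109.8 218.6] psi 1.517 grip 25.1 F [ 0.  -0.6 -1.7] q6 -1.42
turn first 0.000  then x 0.9 y -6.4 z 0.6
```

View pics/m2.png

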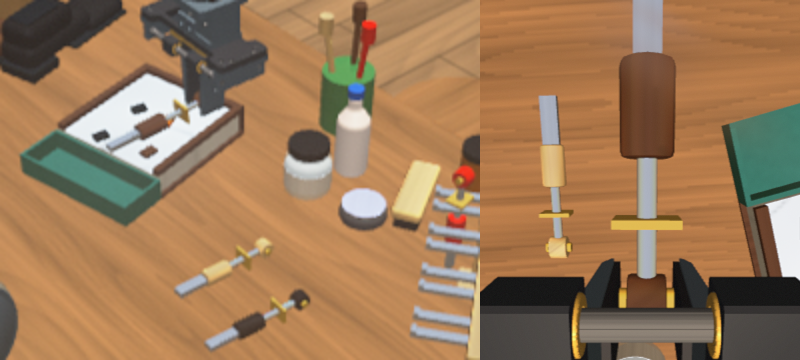

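Call:
move_arm --deltas "0 0 0 0; 0 0 0 0; 0 0 0 0; 0 0 0 0; 0 0 0 0; 0 0 0 0; 0 0 0 0; 0 0 0 0; 0 0 0 0; 0 0 0 0; 0 0 0 0; 0 0 0 0" --grip_force 10

```text
time: 6.68
ee_pos: [501.0, 109.8, 219.2]
tcp_rot: [[0.999, 0.0, 0.054], [-0.054, 0.0, 0.999], [0.0, -1.0, 0.0]]
contact_force: [0.9, -0.2, -1.7]
grip_width: 25.5
```

```bash
python3 -c "
from plan import *
plan((501.4,110.3,225),1.517)
for n in ['side','wrist']:
  im=read_camera(n); cv2.imwrite('pics/%s3.png'%n,im[:,:,::-1])
a=load('side3')[120:300,200:440];b=load('wrist3')
cv2.imwrite('pics/m3.png',np.hstack([cv2.resize(a,(480,360)),b[:360,150:470]]))
"
```

```text
t 6.67 pos [501.  109.8 219.2] psi 1.517 grip 25.5 F [ 0.9 -0.2 -1.7] q6 -1.42
turn first -0.000  then x 0.4 y -5.8 z 0.5
```

View pics/m3.png

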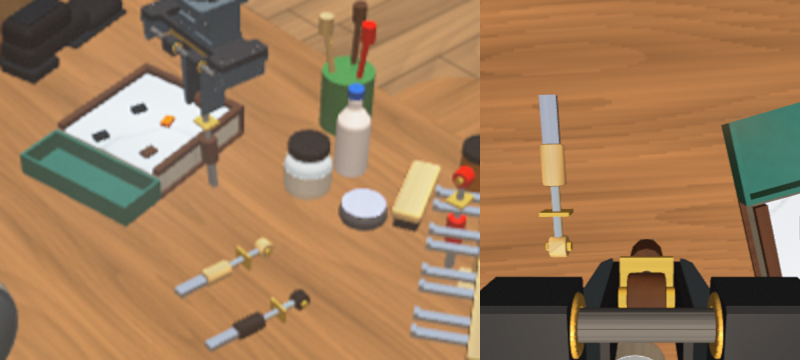

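```bash
python3 -c "
from plan import *
crop('side3','c6',270,160,60,70,8)
S=calibration('side');
print(proj(S,[[501,110,228],[501,110,190],[501,110,164],[501,110,123],[501,110,78]])+[0,1.4])
"
```

```text
[[301.64276026 169.92736496]
 [301.91052261 181.53626588]
 [302.08892221 189.27082304]
 [302.36264619 201.13819144]
 [302.65284486 213.71982458]]
```

View pics/c6.png

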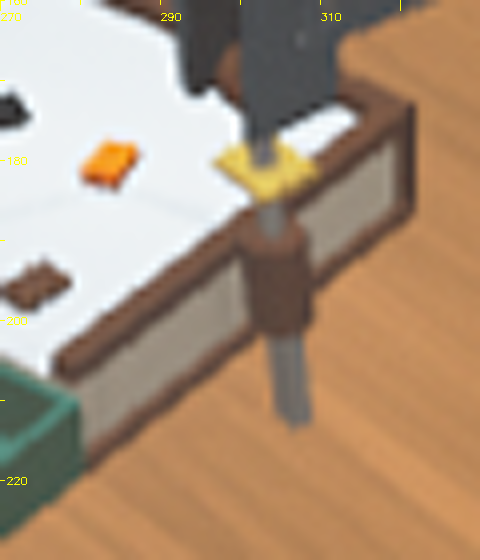

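Call:
move_arm --deltas "0 0 0 0; 0 0 0 0; 0 0 0 0; 0 0 0 0; 0 0 0 0; 0 0 0 0" --grip_force 8

```text
time: 7.52
ee_pos: [501.0, 109.8, 219.3]
tcp_rot: [[0.999, 0.0, 0.054], [-0.054, -0.0, 0.999], [0.0, -1.0, -0.0]]
contact_force: [0.7, -0.3, -1.3]
grip_width: 25.7
```

```bash
python3 -c "
from plan import *
plan((501.4,110.3,225),1.517)
for n in ['side']:
  im=read_camera(n); cv2.imwrite('pics/%s4.png'%n,im[:,:,::-1])
crop('side4','c7',270,160,60,70,8)
"
```

```text
t 7.53 pos [501.  109.8 219.3] psi 1.517 grip 25.7 F [ 0.7 -0.3 -1.3] q6 -1.42
turn first 0.000  then x 0.4 y -5.7 z 0.5
```

View pics/c7.png

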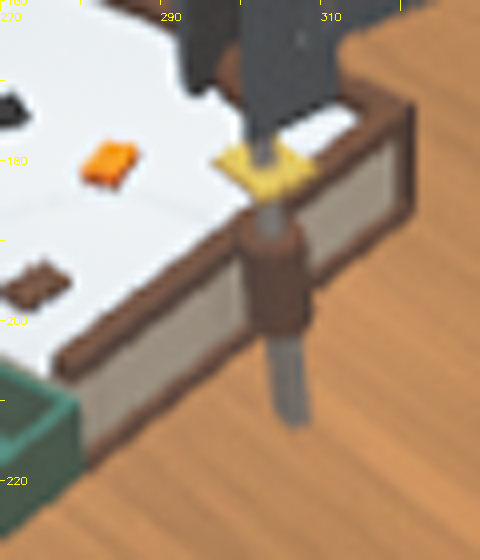

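Call:
move_arm --deltas "0 0 0 0; 0 0 0 0; 0 0 0 0; 0 -10 0 0.1; 0 -10 0 0.15; 0 -6 0 0.15; 0 0 0 0.15; 0 0 0 0.15; 0 0 0 0.12; 0 0 0 0.065; 0 0 0 0; 0 0 0 0" --grip_force 40

```text
time: 9.07
ee_pos: [501.0, 109.8, 245.2]
tcp_rot: [[0.592, 0.0, 0.806], [-0.806, -0.0, 0.592], [0.0, -1.0, 0.0]]
contact_force: [-0.4, 0.6, -0.7]
grip_width: 24.8
```

```bash
cat >> plan.py <<'E'
RP=np.array([559.3,-281.8,-0.9387])
def fork(k,x):
    f=[-112.5,-37.5,37.5,112.5][k]; c,s=np.cos(RP[2]),np.sin(RP[2])
    return np.array([RP[0]+c*x-s*f,RP[1]+s*x+c*f])
def pf(k,x,z): plan((*fork(k,x),z),RP[2]+np.pi/2)
E
python3 -c "
from plan import *
pf(0,-80,245)"
```

```text
t 9.07 pos [501.  109.8 245.2] psi 0.634 grip 24.8 F [-0.4  0.6 -0.7] q6 -0.53
turn first 0.002  then x 270.4 y 0.2 z -296.8
```

Call:
move_arm --deltas "12 0 -13 0; 24 0 -26 0; 26 0 -29 0; 26 0 -29 0; 26 0 -29 0; 26 0 -29 0; 26 0 -29 0; 26 0 -29 0; 26 0 -29 0; 24 0 -26 0; 18 0 -19 0; 10 0 -10 0.002"

```text
time: 10.58
ee_pos: [419.9, -285.0, 245.2]
tcp_rot: [[0.588, -0.0, 0.809], [-0.809, -0.0, 0.588], [0.0, -1.0, -0.0]]
contact_force: [0.2, 0.0, -1.4]
grip_width: 24.7
```

Call:
move_arm --deltas "0 9 0 0; 0 10 0 0; 0 8 0 0; 0 0 0 0; 0 0 0 0; 0 0 0 0"

```text
time: 11.32
ee_pos: [421.0, -283.5, 218.5]
tcp_rot: [[0.589, 0.0, 0.808], [-0.808, -0.0, 0.589], [0.001, -1.0, 0.0]]
contact_force: [0.2, -0.4, -2.2]
grip_width: 25.1
```

```bash
python3 -c "
from plan import *
pf(0,-80,218)
for n in ['side','wrist','top']:
  im=read_camera(n); cv2.imwrite('pics/%s5.png'%n,im[:,:,::-1])
crop('side5','c8',370,150,110,150,4)
crop('top5','c9',400,150,165,150,4)
"
```

```text
t 11.32 pos [ 421.  -283.5  218.5] psi 0.630 grip 25.1 F [ 0.2 -0.4 -2.2] q6 -1.34
turn first -0.002  then x 0.3 y 0.5 z 0.1
```

View pics/c8.png

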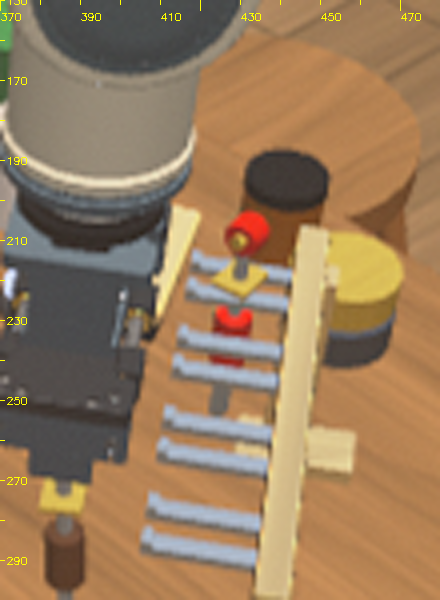

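View pics/c9.png

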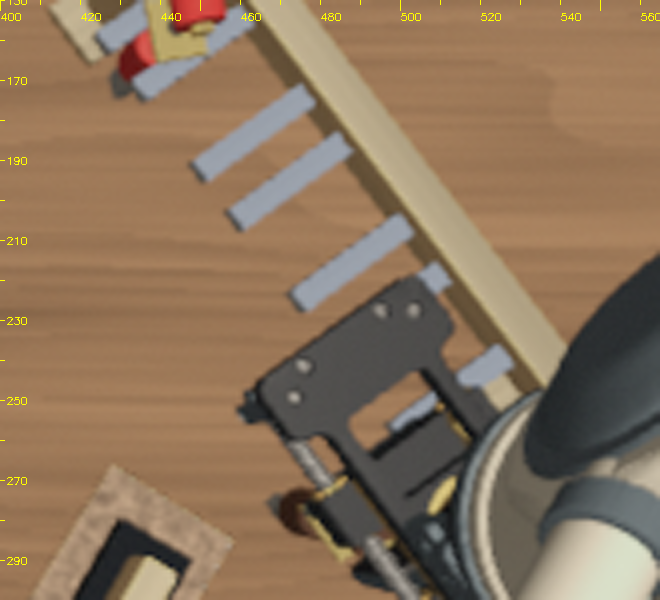

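View pics/wrist5.png

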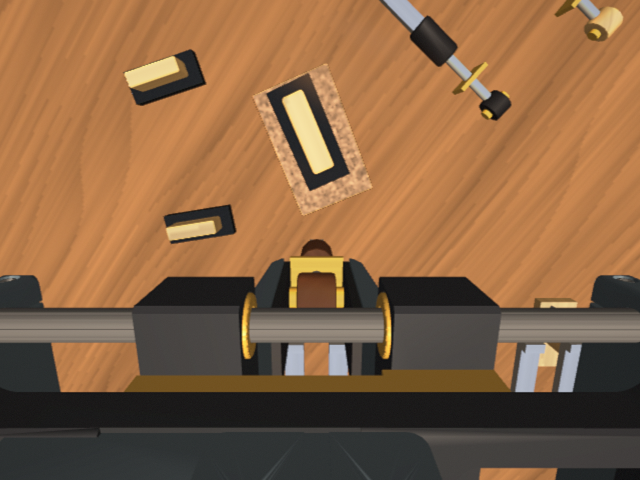

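```bash
python3 -c "
from plan import *
S=calibration('side');T=calibration('top')
x=np.array([.59,-.807])
p=np.array([421,-283.5])+x*4
for z in (186,190,194): print(z,(proj(S,[[*p,z]])+[0,1.4]).round(1), (proj(S,[[*(p+x*7),z-112]])+[0,1.4]).round(1))
crop('side5','c10',370,255,40,70,10)
crop('wrist5','c11',250,220,140,170,4)
"
```

```text
186 [[386.2 275. ]] [[385.5 308.8]]
190 [[386.3 273.7]] [[385.6 307.7]]
194 [[386.4 272.4]] [[385.8 306.5]]
```

View pics/c10.png

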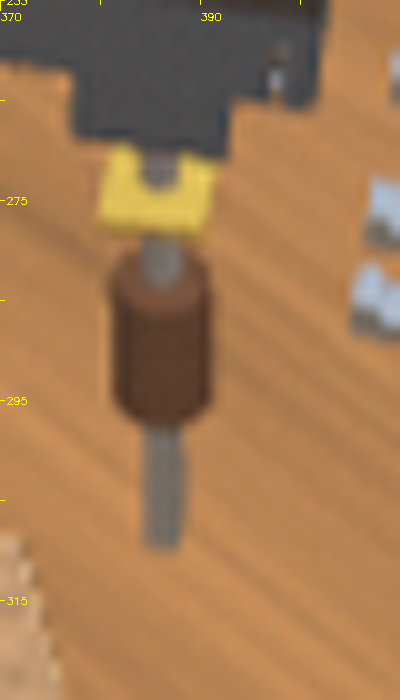

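View pics/c11.png

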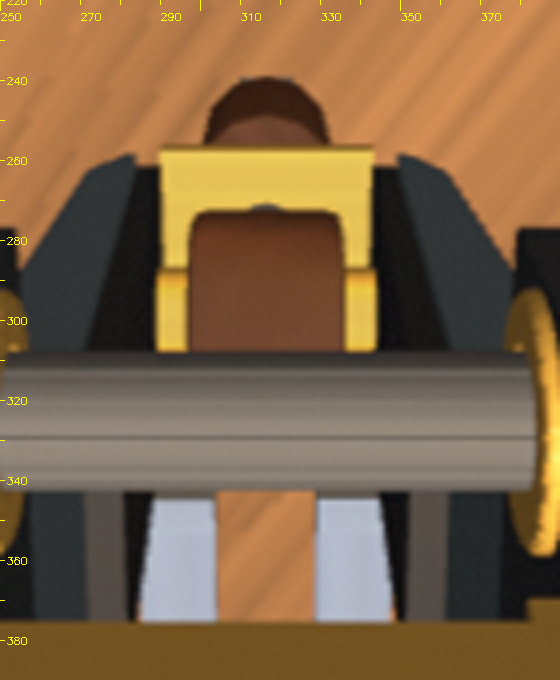

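Call:
move_arm --deltas "0 -4 0 0; 0 0 0 0; 10 0 0 0; 12 0 0 0; 12 0 0 0; 12 0 0 0; 12 0 0 0; 10 0 0 0; 8 0 0 0; 0 0 0 0; 0 0 0 0"

```text
time: 12.85
ee_pos: [465.4, -344.6, 222.2]
tcp_rot: [[0.589, -0.0, 0.808], [-0.808, 0.0, 0.589], [-0.0, -1.0, -0.0]]
contact_force: [0.4, -0.7, -1.5]
grip_width: 25.1
```

```bash
python3 -c "
from plan import *
pf(0,-3,222)
for n in ['side','wrist']:
  im=read_camera(n); cv2.imwrite('pics/%s6.png'%n,im[:,:,::-1])
crop('side6','c12',390,240,70,70,8)
"
```

```text
t 12.85 pos [ 465.4 -344.6  222.2] psi 0.630 grip 25.1 F [ 0.4 -0.7 -1.5] q6 -1.37
turn first -0.002  then x 1.8 y 0.2 z 0.4
```

View pics/c12.png

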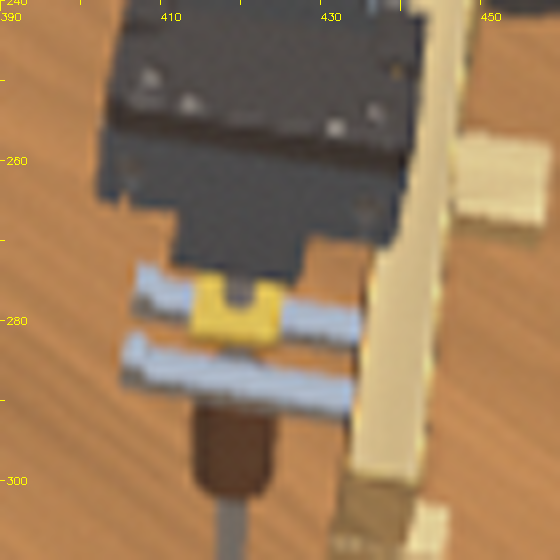

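Call:
move_arm --deltas "0 2 0 0; 0 2 0 0; 0 2 0 0; 0 0 0 0; 0 0 0 0"

```text
time: 13.58
ee_pos: [465.6, -344.9, 216.3]
tcp_rot: [[0.589, 0.0, 0.808], [-0.808, -0.0, 0.589], [0.0, -1.0, -0.0]]
contact_force: [0.8, 0.1, -2.3]
grip_width: 25.1
```

```bash
python3 -c "
from plan import *
pf(0,-3,222)"
```

```text
t 13.57 pos [ 465.6 -344.9  216.3] psi 0.630 grip 25.1 F [ 0.8  0.1 -2.3] q6 -1.37
turn first -0.002  then x 1.4 y -5.7 z 0.4
```

Call:
move_arm --deltas "0 2 0 0; 0 1 0 0; 0 1 0 0; 0 0 0 0; 0 0 0 0"

```text
time: 14.2
ee_pos: [465.6, -344.9, 212.3]
tcp_rot: [[0.589, -0.0, 0.808], [-0.808, -0.0, 0.589], [0.0, -1.0, -0.0]]
contact_force: [0.1, 0.1, -2.6]
grip_width: 24.5
```

Call:
move_arm --deltas "0 1 0 0; 0 1 0 0; 0 0 0 0"

```text
time: 14.58
ee_pos: [465.9, -345.3, 210.6]
tcp_rot: [[0.589, 0.001, 0.808], [-0.808, -0.001, 0.589], [0.001, -1.0, 0.0]]
contact_force: [0.2, -0.0, 5.2]
grip_width: 24.8
```

Call:
move_arm --deltas "0 -0.5 0 0; 0 0 0 0; 0 0 0 0; 0 0 0 0; 0 0 0 0" --fingers 40

```text
time: 15.2
ee_pos: [465.6, -344.9, 210.7]
tcp_rot: [[0.589, -0.0, 0.808], [-0.808, 0.0, 0.589], [-0.0, -1.0, -0.0]]
contact_force: [-0.1, 0.4, -0.1]
grip_width: 40.0
```

```bash
python3 -c "
from plan import *
pf(0,-3,222)
for n in ['side']:
  im=read_camera(n); cv2.imwrite('pics/%s7.png'%n,im[:,:,::-1])
crop('side7','c13',390,240,70,70,8)
"
```

```text
t 15.20 pos [ 465.6 -344.9  210.7] psi 0.630 grip 40.0 F [-0.1  0.4 -0.1] q6 -1.37
turn first -0.002  then x 1.5 y -11.3 z 0.4
```

View pics/c13.png

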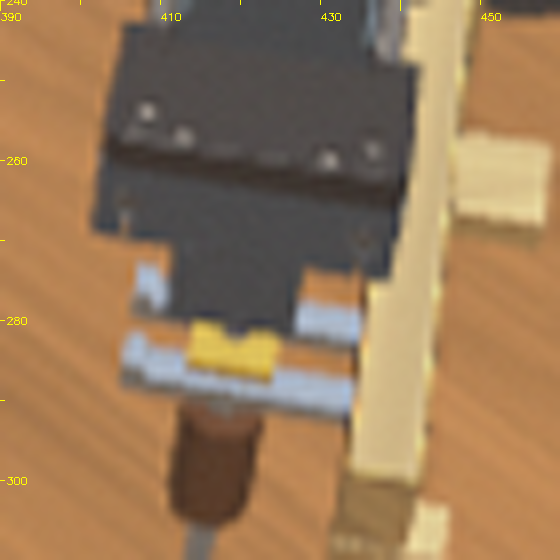

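Call:
move_arm --deltas "0 -10 0 0; 0 -20 0 0; 0 -30 0 0; 0 0 0 -0.15; 0 0 0 -0.15; 0 0 0 -0.15; 0 0 0 -0.15; 0 0 0 -0.15; 0 0 0 -0.15"

```text
time: 16.38
ee_pos: [465.7, -344.9, 271.5]
tcp_rot: [[0.999, 0.0, 0.036], [-0.036, -0.0, 0.999], [0.0, -1.0, -0.0]]
contact_force: [0.3, -0.7, -0.3]
grip_width: 39.9
```

```bash
python3 -c "
from plan import *
plan((529.8,15.8,75),1.531)
for n in ['side']:
  im=read_camera(n); cv2.imwrite('pics/%s8.png'%n,im[:,:,::-1])
crop('side8','c14',350,190,110,150,4)
"
```

```text
t 16.38 pos [ 465.7 -344.9  271.5] psi 1.535 grip 39.9 F [ 0.3 -0.7 -0.3] q6 -2.28
turn first 0.004  then x 49.7 y 196.5 z 363.0
```

View pics/c14.png

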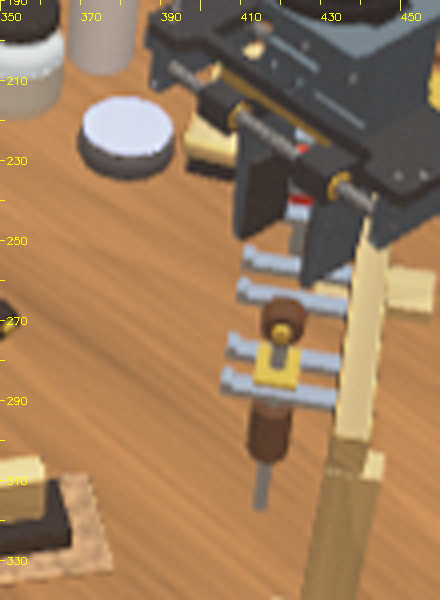

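Call:
move_arm --deltas "5 0 25 0.004; 5 0 42 0; 5 0 45 0; 5 0 45 0; 5 10 45 0; 5 30 45 0; 5 35 45 0; 5 40 40 0; 5 40 23 0; 5 41 8 0; 0 0 0 0; 0 0 0 0" --fingers 60

```text
time: 17.92
ee_pos: [532.3, 15.1, 76.2]
tcp_rot: [[0.999, 0.001, 0.046], [-0.046, -0.0, 0.999], [0.001, -1.0, -0.0]]
contact_force: [-0.6, 0.0, 0.3]
grip_width: 60.0
```

```bash
python3 -c "
from plan import *
plan((529.8,15.8,2.5),1.531)
for n in ['wrist']:
  im=read_camera(n); cv2.imwrite('pics/%s9.png'%n,im[:,:,::-1])
"
```

```text
t 17.93 pos [532.3  15.1  76.2] psi 1.525 grip 60.0 F [-0.6  0.   0.3] q6 -1.61
turn first -0.006  then x -2.6 y 73.7 z 0.6
```

View pics/wrist9.png

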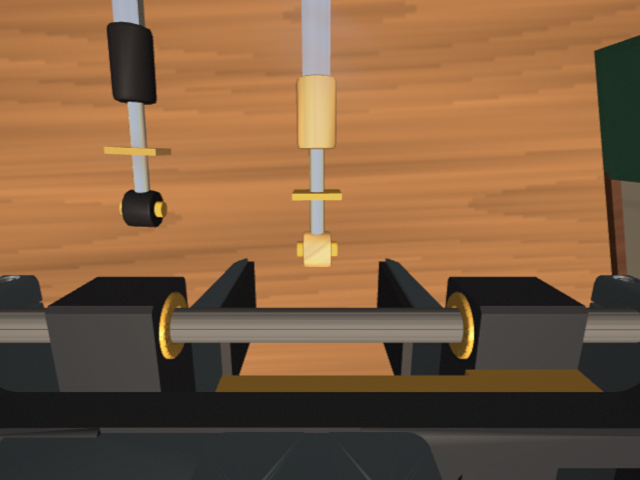

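Call:
move_arm --deltas "-2.5 15 0.5 -0.006; 0 22 0 0; 0 20 0 0; 0 12 0 0; 0 4 0 0; 0 0 0 0; 0 0 0 0"

```text
time: 18.85
ee_pos: [529.7, 16.1, 2.4]
tcp_rot: [[0.999, 0.001, 0.039], [-0.039, -0.0, 0.999], [0.001, -1.0, -0.0]]
contact_force: [-0.9, 0.1, -0.3]
grip_width: 59.9
```

```bash
python3 -c "
from plan import *
plan((529.8,15.8,2.5),1.531)
"
```

```text
t 18.85 pos [529.7  16.1   2.4] psi 1.532 grip 59.9 F [-0.9  0.1 -0.3] q6 -1.61
turn first 0.001  then x 0.2 y -0.1 z -0.3
```

Call:
move_arm --deltas "0 0 0 0; 0 0 0 0; 0 0 0 0; 0 0 0 0; 0 0 0 0" --fingers 20 --grip_force 40

```text
time: 19.48
ee_pos: [529.2, 16.2, 1.7]
tcp_rot: [[0.999, 0.0, 0.039], [-0.039, 0.0, 0.999], [0.0, -1.0, 0.0]]
contact_force: [0.5, -0.3, 0.1]
grip_width: 24.9
```

Call:
move_arm --deltas "0 -5 0 0; 0 -12 0 0; 0 -22 0 0; 0 -28 0 0; 0 -30 0 0; 0 -30 0 0; 0 -30 0 0; 0 -30 0 0; 0 -25 0 0; 0 -20 0 0; 0 -10 0 0; 0 0 0 0"

```text
time: 20.98
ee_pos: [529.3, 16.1, 244.3]
tcp_rot: [[0.999, 0.001, 0.039], [-0.039, -0.0, 0.999], [0.001, -1.0, -0.0]]
contact_force: [-0.3, -0.3, -2.3]
grip_width: 24.8
```

Call:
move_arm --deltas "0 0 0 0; 0 0 0 0; 0 0 0 0; 0 0 0 0; 0 0 0 0; 0 0 0 0; 0 0 0 0; 0 0 0 0; 0 0 0 0; 0 0 0 0; 0 0 0 0; 0 0 0 0" --grip_force 10

```text
time: 22.48
ee_pos: [529.2, 16.1, 243.7]
tcp_rot: [[0.999, -0.0, 0.039], [-0.039, -0.0, 0.999], [-0.0, -1.0, -0.0]]
contact_force: [0.3, 0.2, -1.6]
grip_width: 25.7
```

```bash
python3 -c "
from plan import *
plan((529.8,15.8,242),1.531)
for n in ['side']:
  im=read_camera(n); cv2.imwrite('pics/%s10.png'%n,im[:,:,::-1])
crop('side10','c15',300,160,70,80,7)
s=observe()['ee_pos']; S=calibration('side')
print(proj(S,[[s[0],s[1],s[2]+8-d] for d in (0,38,150)])+[0,1.4])
"
```

```text
t 22.48 pos [529.2  16.1 243.7] psi 1.532 grip 25.7 F [ 0.3  0.2 -1.6] q6 -1.61
turn first 0.001  then x 0.6 y 1.7 z -0.3
[[333.04384339 174.2000689 ]
 [332.80902275 186.15914228]
 [332.15944392 219.24124706]]
```

View pics/c15.png

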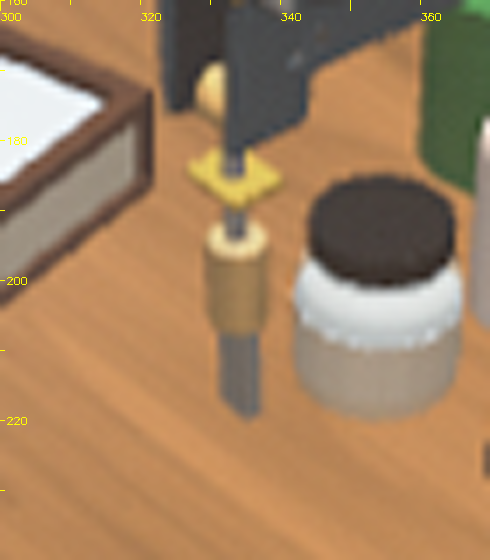

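Call:
move_arm --deltas "0 0 0 0; 0 0 0 0; 0 0 0 0; 0 0 0 0.1; 0 0 0 0.15; 0 0 0 0.15; 0 0 0 0.15; 0 0 0 0.15; 0 0 0 0.12; 0 0 0 0.08; 0 0 0 0; 0 0 0 0" --grip_force 40

```text
time: 24.02
ee_pos: [529.2, 16.1, 243.7]
tcp_rot: [[0.592, 0.0, 0.806], [-0.806, -0.0, 0.592], [0.0, -1.0, 0.0]]
contact_force: [0.5, -0.4, -1.6]
grip_width: 24.8
```

```bash
python3 -c "
from plan import *
pf(1,-80,222)"
```

```text
t 24.02 pos [529.2  16.1 243.7] psi 0.634 grip 24.8 F [ 0.5 -0.4 -1.6] q6 -0.72
turn first 0.002  then x 178.1 y 21.7 z -189.3
```

Call:
move_arm --deltas "8 0 -9 0.002; 18 0 -19 0; 24 0 -26 0; 24 0 -26 0; 24 0 -26 0; 24 0 -26 0; 24 0 -26 0; 18 6 -19 0; 10 8 -9 0; 4 8 -3 0; 0 0 0 0; 0 0 0 0"

```text
time: 25.52
ee_pos: [481.6, -238.3, 221.8]
tcp_rot: [[0.59, -0.0, 0.808], [-0.808, 0.0, 0.59], [-0.0, -1.0, 0.0]]
contact_force: [0.3, 0.3, -1.5]
grip_width: 24.6
```

```bash
python3 -c "
from plan import *
pf(1,-80,222)
for n in ['wrist','side']:
  im=read_camera(n); cv2.imwrite('pics/%s11.png'%n,im[:,:,::-1])
a=load('wrist11')[220:390,230:400]; b=load('side11')[200:300,370:470]
cv2.imwrite('pics/m11.png',np.hstack([cv2.resize(a,(400,400),interpolation=2),cv2.resize(b,(400,400),interpolation=2)]))
"
```

```text
t 25.52 pos [ 481.6 -238.3  221.8] psi 0.631 grip 24.6 F [ 0.3  0.3 -1.5] q6 -1.20
turn first -0.001  then x 1.0 y -0.2 z -0.5
```

View pics/m11.png

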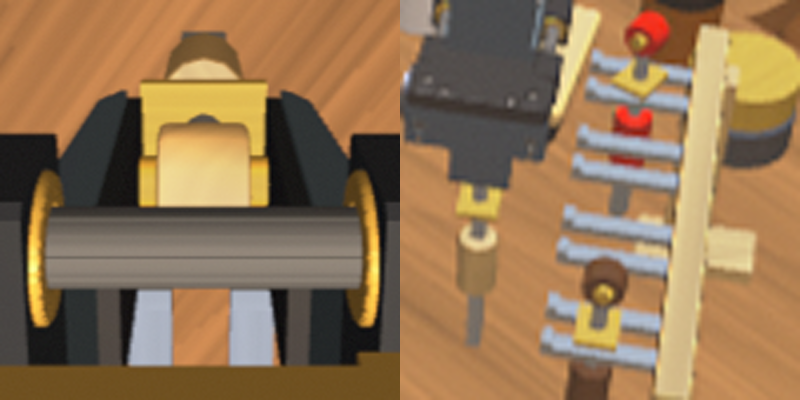

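Call:
move_arm --deltas "10 0 0 0; 12 0 0 0; 12 0 0 0; 12 0 0 0; 12 0 0 0; 10 0 0 0; 8 0 0 0; 3 0 0 0; 0 0 0 0; 0 0 0 0"

```text
time: 26.88
ee_pos: [527.8, -302.6, 221.8]
tcp_rot: [[0.589, -0.0, 0.808], [-0.808, 0.0, 0.589], [-0.0, -1.0, -0.0]]
contact_force: [-0.5, -0.2, -1.5]
grip_width: 25.0
```

```bash
python3 -c "
from plan import *
pf(1,-1,222)
for n in ['side']:
  im=read_camera(n); cv2.imwrite('pics/%s12.png'%n,im[:,:,::-1])
crop('side12','c16',390,220,80,70,8)
"
```

```text
t 26.88 pos [ 527.8 -302.6  221.8] psi 0.630 grip 25.0 F [-0.5 -0.2 -1.5] q6 -1.25
turn first -0.002  then x 0.8 y -0.2 z 0.2
```

View pics/c16.png

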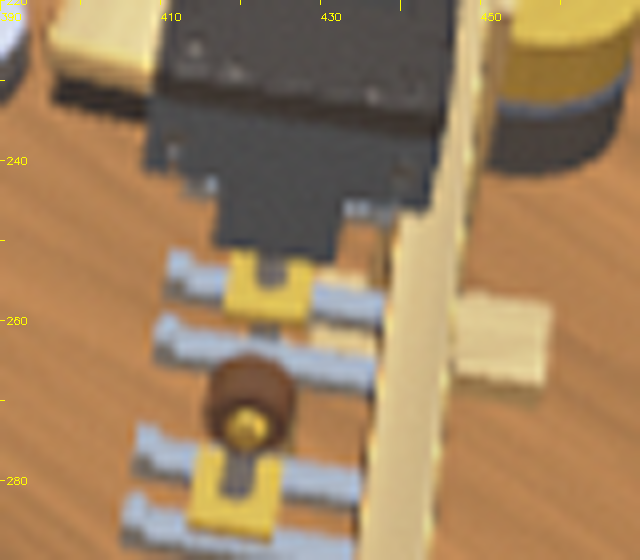

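Collar over the fork-1 slot, at about (423,256). Lowering onto it.

Call:
move_arm --deltas "0 2 0 0; 0 3 0 0; 0 2 0 0; 0 2 0 0; 0 0 0 0"

```text
time: 27.55
ee_pos: [527.9, -302.8, 212.5]
tcp_rot: [[0.589, -0.0, 0.808], [-0.808, 0.0, 0.589], [-0.0, -1.0, -0.0]]
contact_force: [0.1, 1.0, -0.8]
grip_width: 24.7
```

Call:
move_arm --deltas "0 1 0 0; 0 0 0 0; 0 0 0 0"

```text
time: 27.92
ee_pos: [528.0, -302.9, 211.8]
tcp_rot: [[0.589, 0.0, 0.808], [-0.808, -0.0, 0.589], [0.0, -1.0, 0.0]]
contact_force: [-0.6, -0.2, -1.5]
grip_width: 24.8
```

Call:
move_arm --deltas "0 1 0 0; 0 0 0 0; 0 0 0 0"

```text
time: 28.3
ee_pos: [527.9, -302.9, 210.7]
tcp_rot: [[0.589, 0.0, 0.808], [-0.808, -0.0, 0.589], [0.0, -1.0, -0.0]]
contact_force: [0.9, 0.5, -0.9]
grip_width: 24.8
```

Call:
move_arm --deltas "0 1 0 0; 0 0 0 0; 0 0 0 0"

```text
time: 28.68
ee_pos: [528.1, -303.0, 210.0]
tcp_rot: [[0.589, 0.0, 0.808], [-0.808, -0.0, 0.589], [0.001, -1.0, 0.0]]
contact_force: [0.5, -1.1, 2.4]
grip_width: 24.6
```

Contact felt; release.

Call:
move_arm --deltas "0 0 0 0; 0 0 0 0; 0 0 0 0; 0 0 0 0; 0 -10 0 0; 0 -20 0 0; 0 -30 0 0; 0 0 0 -0.15; 0 0 0 -0.15; 0 0 0 -0.15; 0 0 0 -0.15; 0 0 0 -0.15" --fingers 40

```text
time: 30.18
ee_pos: [528.1, -303.0, 270.5]
tcp_rot: [[0.983, 0.001, 0.185], [-0.185, -0.0, 0.983], [0.001, -1.0, -0.0]]
contact_force: [-0.0, 0.6, -0.7]
grip_width: 40.0
```

```bash
python3 -c "
from plan import *
plan((497.9,-94.7,75),1.486)
for n in ['side']:
  im=read_camera(n); cv2.imwrite('pics/%s13.png'%n,im[:,:,::-1])
crop('side13','c17',350,190,110,150,4)
"
```

```text
t 30.18 pos [ 528.1 -303.   270.5] psi 1.385 grip 40.0 F [-0.   0.6 -0.7] q6 -2.00
turn first -0.101  then x -47.7 y 195.5 z 204.9
```

View pics/c17.png

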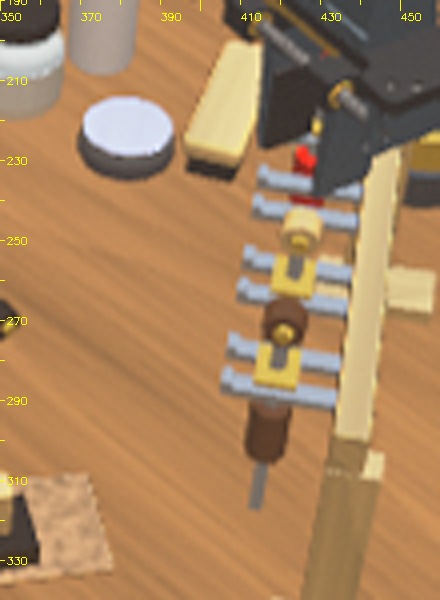

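Call:
move_arm --deltas "0 0 0 -0.101; -6 0 25 0; -8 0 35 0; -8 0 35 0; -8 15 35 0; -8 30 35 0; -6 40 25 0; -3 40 12 0; -1 40 3 0; 0 30 0 0; 0 0 0 0; 0 0 0 0" --fingers 60

```text
time: 31.72
ee_pos: [499.3, -94.7, 76.0]
tcp_rot: [[0.996, 0.001, 0.091], [-0.091, -0.0, 0.996], [0.001, -1.0, -0.0]]
contact_force: [-0.4, -0.2, 0.3]
grip_width: 59.9
```

```bash
python3 -c "
from plan import *
plan((497.9,-94.7,2.5),1.486)
for n in ['wrist']:
  im=read_camera(n); cv2.imwrite('pics/%s14.png'%n,im[:,:,::-1])
"
```

```text
t 31.73 pos [499.3 -94.7  76. ] psi 1.480 grip 59.9 F [-0.4 -0.2  0.3] q6 -1.78
turn first -0.006  then x -1.4 y 73.5 z -0.1
```

View pics/wrist14.png

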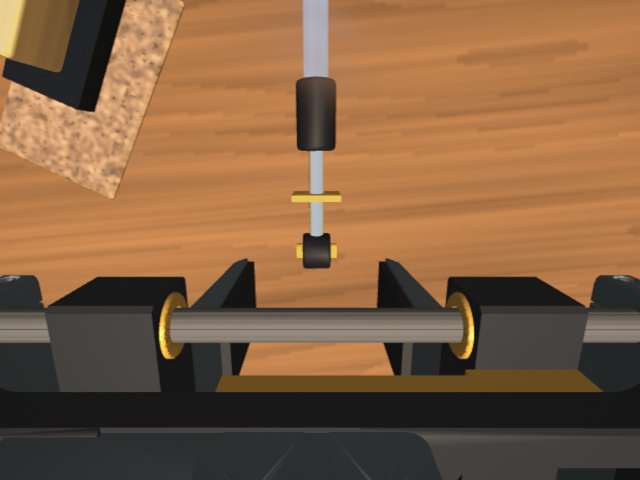

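Centred on iron_c (head at (316,251)). Descend, pinch, lift, ease.

Call:
move_arm --deltas "-1.5 15 0 0; 0 22 0 0; 0 20 0 0; 0 12 0 0; 0 4 0 0; 0 0 0 0; 0 0 0 0"

```text
time: 32.65
ee_pos: [497.4, -94.4, 2.3]
tcp_rot: [[0.996, 0.001, 0.09], [-0.09, -0.0, 0.996], [0.001, -1.0, -0.0]]
contact_force: [-0.1, 0.1, 0.1]
grip_width: 60.0
```

Call:
move_arm --deltas "0 0 0 0; 0 0 0 0; 0 0 0 0; 0 0 0 0; 0 0 0 0" --fingers 20 --grip_force 40

```text
time: 33.28
ee_pos: [497.0, -94.3, 1.7]
tcp_rot: [[0.996, -0.0, 0.09], [-0.09, 0.0, 0.996], [-0.0, -1.0, 0.0]]
contact_force: [-0.3, -0.4, 1.4]
grip_width: 24.8
```

Call:
move_arm --deltas "0 -5 0 0; 0 -12 0 0; 0 -22 0 0; 0 -28 0 0; 0 -30 0 0; 0 -30 0 0; 0 -30 0 0; 0 -30 0 0; 0 -25 0 0; 0 -20 0 0; 0 -10 0 0; 0 0 0 0"

```text
time: 34.78
ee_pos: [497.1, -94.3, 244.3]
tcp_rot: [[0.996, 0.001, 0.09], [-0.09, -0.0, 0.996], [0.001, -1.0, -0.0]]
contact_force: [0.1, -0.6, -1.7]
grip_width: 24.7
```

Call:
move_arm --deltas "0 0 0 0; 0 0 0 0; 0 0 0 0; 0 0 0 0; 0 0 0 0; 0 0 0 0; 0 0 0 0; 0 0 0 0; 0 0 0 0; 0 0 0 0; 0 0 0 0; 0 0 0 0" --grip_force 10

```text
time: 36.28
ee_pos: [497.0, -94.3, 243.8]
tcp_rot: [[0.996, 0.0, 0.09], [-0.09, -0.0, 0.996], [0.0, -1.0, -0.0]]
contact_force: [0.0, 0.4, -2.3]
grip_width: 25.6
```

```bash
python3 -c "
from plan import *
plan((497.9,-94.7,242),1.486)
for n in ['side','top']:
  im=read_camera(n); cv2.imwrite('pics/%s15.png'%n,im[:,:,::-1])
crop('side15','c18',310,170,80,110,5)
s=observe()['ee_pos']; S=calibration('side')
print(proj(S,[[s[0],s[1],s[2]+8-d] for d in (0,38,150)])+[0,1.4])
"
```

```text
t 36.27 pos [497.  -94.3 243.8] psi 1.481 grip 25.6 F [ 0.   0.4 -2.3] q6 -1.79
turn first -0.005  then x 0.9 y 1.8 z -0.4
[[353.12205695 199.19181064]
 [352.52899315 211.37363419]
 [350.89399345 244.95733609]]
```

View pics/c18.png

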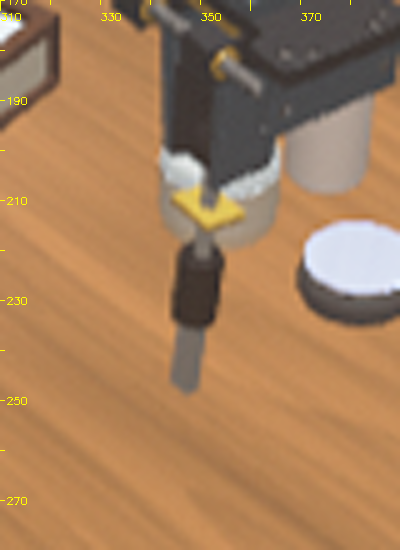

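View pics/top15.png

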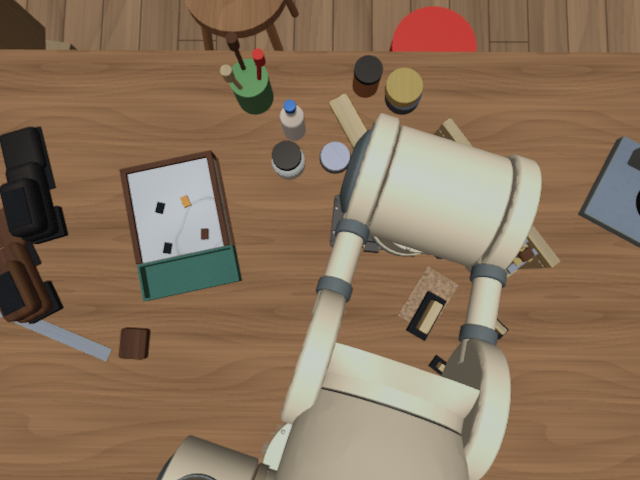

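Call:
move_arm --deltas "0 0 0 0; 0 0 0 0; 0 0 0 0; 0 0 0 0.1; 0 0 0 0.15; 0 0 0 0.15; 0 0 0 0.15; 0 0 0 0.15; 0 0 0 0.1; 0 0 0 0.049; 0 0 0 0; 0 0 0 0" --grip_force 40

```text
time: 37.88
ee_pos: [497.0, -94.3, 243.7]
tcp_rot: [[0.592, -0.0, 0.806], [-0.806, -0.0, 0.592], [-0.0, -1.0, -0.0]]
contact_force: [0.3, 0.4, -1.8]
grip_width: 24.7
```

```bash
python3 -c "
from plan import *
pf(2,-80,222)"
```

```text
t 37.88 pos [497.  -94.3 243.7] psi 0.633 grip 24.7 F [ 0.3  0.4 -1.8] q6 -0.94
turn first 0.001  then x 108.1 y 21.7 z -23.0
```

Call:
move_arm --deltas "8 0 -2 0.001; 16 0 -4 0; 20 0 -4 0; 20 0 -4 0; 20 4 -4 0; 14 6 -3 0; 8 6 -2 0; 2 6 0 0; 0 0 0 0; 0 0 0 0"

```text
time: 39.12
ee_pos: [542.1, -194.6, 221.9]
tcp_rot: [[0.59, 0.0, 0.807], [-0.807, -0.0, 0.59], [0.0, -1.0, 0.0]]
contact_force: [0.3, -0.4, -1.7]
grip_width: 24.8
```

```bash
python3 -c "
from plan import *
pf(2,-80,222)
for n in ['wrist','side']:
  im=read_camera(n); cv2.imwrite('pics/%s16.png'%n,im[:,:,::-1])
a=load('wrist16')[220:390,230:400]; b=load('side16')[190:290,370:470]
cv2.imwrite('pics/m16.png',np.hstack([cv2.resize(a,(400,400),interpolation=2),cv2.resize(b,(400,400),interpolation=2)]))
"
```

```text
t 39.12 pos [ 542.1 -194.6  221.9] psi 0.631 grip 24.8 F [ 0.3 -0.4 -1.7] q6 -1.08
turn first -0.001  then x 0.5 y -0.1 z -0.2
```

View pics/m16.png

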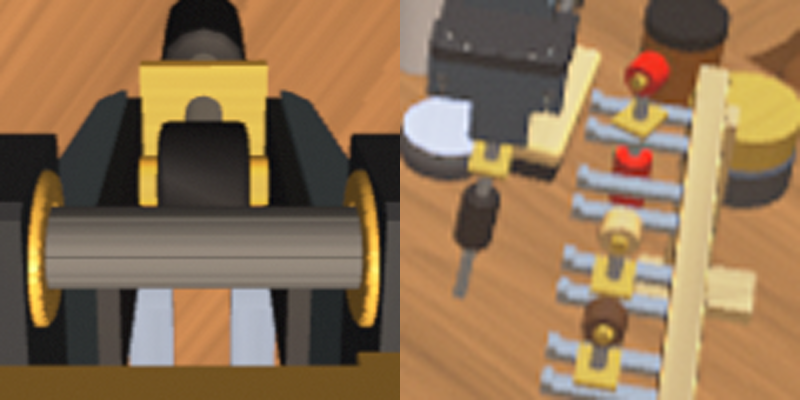

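Call:
move_arm --deltas "10 0 0 0; 12 0 0 0; 12 0 0 0; 12 0 0 0; 12 0 0 0; 12 0 0 0; 9 0 0 0; 4 0 0 0; 0 0 0 0; 0 0 0 0"

```text
time: 40.48
ee_pos: [591.0, -261.8, 221.8]
tcp_rot: [[0.59, -0.0, 0.807], [-0.807, 0.0, 0.59], [-0.0, -1.0, -0.0]]
contact_force: [-0.8, 0.3, -1.7]
grip_width: 24.9
```

```bash
python3 -c "
from plan import *
pf(2,3,222)
for n in ['side']:
  im=read_camera(n); cv2.imwrite('pics/%s17.png'%n,im[:,:,::-1])
crop('side17','c19',390,200,80,70,8)
"
```

```text
t 40.48 pos [ 591.  -261.8  221.8] psi 0.631 grip 24.9 F [-0.8  0.3 -1.7] q6 -1.14
turn first -0.001  then x 0.5 y -0.2 z 0.1
```

View pics/c19.png

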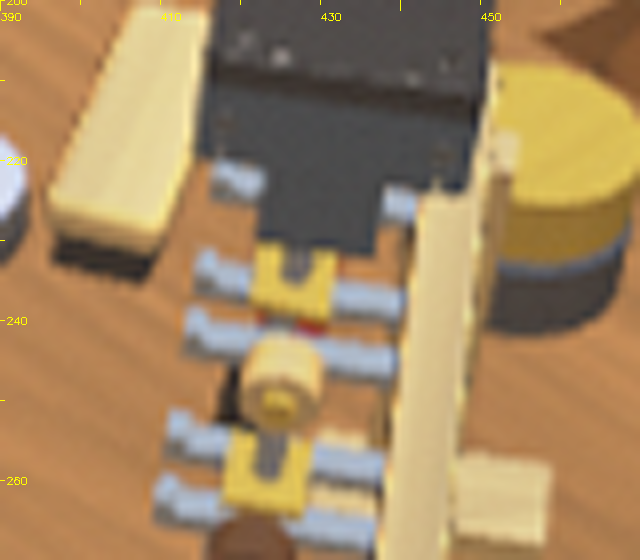

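Call:
move_arm --deltas "0 2 0 0; 0 3 0 0; 0 2 0 0; 0 2 0 0; 0 1 0 0; 0 1 0 0; 0 0 0 0; 0 0 0 0"

```text
time: 41.52
ee_pos: [591.2, -262.1, 211.0]
tcp_rot: [[0.59, 0.0, 0.807], [-0.807, -0.0, 0.59], [0.0, -1.0, 0.0]]
contact_force: [-0.5, 0.6, 3.8]
grip_width: 25.1
```

Call:
move_arm --deltas "0 1 0 0; 0 0 0 0; 0 0 0 0"

```text
time: 41.9
ee_pos: [591.5, -262.3, 210.8]
tcp_rot: [[0.59, 0.001, 0.807], [-0.807, -0.001, 0.59], [0.001, -1.0, 0.001]]
contact_force: [-3.7, 0.8, 12.6]
grip_width: 24.9
```

Call:
move_arm --deltas "0 -1 0 0; 0 0 0 0; 0 0 0 0; 0 0 0 0; 0 0 0 0; 0 -10 0 0; 0 -20 0 0; 0 -30 0 0; 0 0 0 0; 0 0 0 0" --fingers 40

```text
time: 43.15
ee_pos: [591.0, -261.9, 270.7]
tcp_rot: [[0.59, -0.0, 0.807], [-0.807, 0.0, 0.59], [-0.0, -1.0, -0.0]]
contact_force: [-0.1, 0.1, 0.0]
grip_width: 40.0
```

```bash
python3 -c "
from plan import *
pf(2,3,222)
for n in ['side','top']:
  im=read_camera(n); cv2.imwrite('pics/%s18.png'%n,im[:,:,::-1])
crop('side18','c20',350,190,130,150,4)
crop('top18','c21',370,240,140,160,4)
"
```

```text
t 43.15 pos [ 591.  -261.9  270.7] psi 0.631 grip 40.0 F [-0.1  0.1  0. ] q6 -1.14
turn first -0.001  then x 0.3 y 48.7 z 0.2
```

View pics/c20.png

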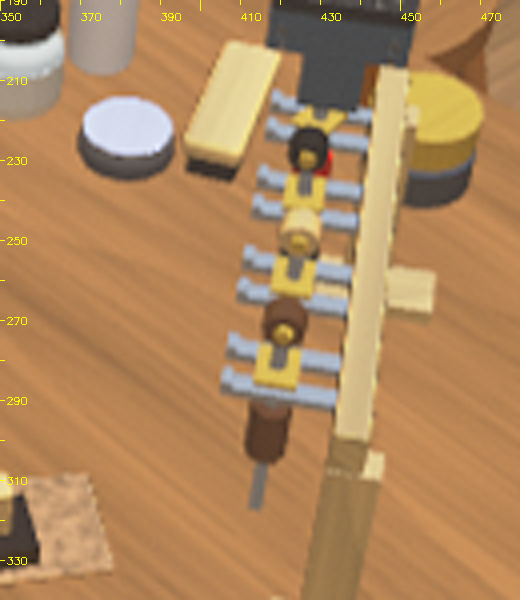

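View pics/c21.png

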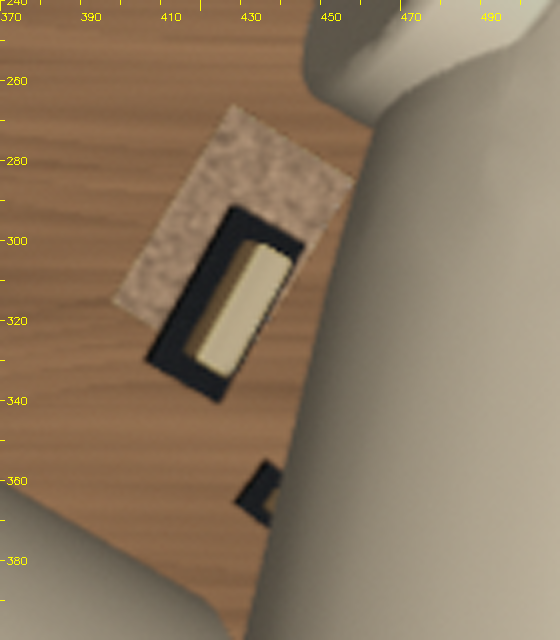

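```bash
python3 -c "
from plan import *
T=calibration('top')
def rect(pts,z):
    w=back(T,pts,z)[:,:2]; n=len(w); c=w.mean(0)
    L=[np.hypot(*(w[(i+1)%n]-w[i])).round(1) for i in range(n)]
    d=(w[1]-w[0])+(w[2]-w[3]); print(c.round(1),L,'ang01',np.arctan2(d[1],d[0]).round(3)); print(w.round(1).tolist())
print('pad'); rect((np.array([(112,300),(232,103),(352,178),(232,375)])+.5)/4+[370,240]-.5,4)
print('pad0'); rect([(398.6,315.3),(428.6,266),(458,284.5),(428,333.6)],4)
print('foot'); rect((np.array([(147,360),(233,205),(305,243),(220,402)])+.5)/4+[370,240]-.5,22)
print('handle top'); rect((np.array([(196,362),(257,242),(294,258),(230,377)])+.5)/4+[370,240]-.5,60)
print('foot0'); rect((np.array([(610,413),(702,260),(772,300),(685,457)])+.5)/4+[255,215]-.5,22)
"

```

```text
pad
[ 378.1 -224.7] [np.float64(128.5), np.float64(77.6), np.float64(127.9), np.float64(76.9)] ang01 -0.554
[[343.5, -158.2], [453.0, -225.4], [412.2, -291.4], [303.6, -223.8]]
pad0
[ 377.  -226.2] [np.float64(128.6), np.float64(76.2), np.float64(127.6), np.float64(75.3)] ang01 -0.554
[[342.1, -160.3], [451.6, -227.6], [411.3, -292.2], [303.1, -224.7]]
foot
[ 344.6 -217.1] [np.float64(96.3), np.float64(43.7), np.float64(97.6), np.float64(44.8)] ang01 -0.507
[[313.1, -174.0], [397.0, -221.2], [376.9, -260.0], [291.3, -213.1]]
handle top
[ 343.9 -217.8] [np.float64(70.1), np.float64(20.8), np.float64(70.3), np.float64(19.0)] ang01 -0.491
[[316.7, -192.4], [378.9, -224.7], [370.9, -243.9], [309.2, -210.0]]
foot0
[ 368.8 -220.6] [np.float64(97.4), np.float64(43.3), np.float64(97.6), np.float64(46.4)] ang01 -0.531
[[338.3, -175.7], [421.4, -226.4], [400.2, -264.1], [315.3, -216.0]]
```

```bash
python3 -c "
from plan import *
T=calibration('top')
px=lambda a:(np.array(a)+.5)/3.5+[110,140]-.5
w=back(T,px([(60,120),(342,62),(398,370),(113,430)]),[40,50,50,40])[:,:2]
print(w.round(1).tolist())
print([np.hypot(*(w[(i+1)%4]-w[i])).round(1) for i in range(4)])
for a,b in ((3,0),(2,1)): d=w[b]-w[a]; print(np.arctan2(d[1],d[0]).round(3))
d=(w[0]-w[1])+(w[3]-w[2]); print('y',np.arctan2(d[1],d[0])-np.pi/2)
c=w.mean(0); print(c)
# refine: model
from scipy.optimize import least_squares
loc=np.array([(100,90,40),(100,-90,50),(-100,-90,50),(-100,90,40)])
m=px([(60,120),(342,62),(398,370),(113,430)])
def W(p,L):
    co,s=np.cos(p[2]),np.sin(p[2]); return np.c_[p[0]+co*L[:,0]-s*L[:,1],p[1]+s*L[:,0]+co*L[:,1],L[:,2]]
o=least_squares(lambda p:(proj(T,W(p,loc))-m).ravel(),[c[0],c[1],0.2]); print(o.x,o.fun.round(2))
p=o.x
chips=px([(176,238),(265,215),(202,379),(332,328)])
cw=back(T,chips,46)[:,:2]-p[:2]; co,s=np.cos(p[2]),np.sin(p[2])
print('chips local',[(round(co*a+s*b,1),round(-s*a+co*b,1)) for a,b in cw])
im=cv2.resize(load('top0')[140:310,110:250],None,fx=3.5,fy=3.5,interpolation=2)
for L in ([(100,90,40),(100,-90,40),(-100,-90,40),(-100,90,40)],[(-101,106,36),(-101,-106,36),(-181,-106,36),(-181,106,36)]):
    q=(proj(T,W(p,np.array(L)))+.5-[110,140])*3.5-.5; cv2.polylines(im,[q.round().astype(int)],True,(0,0,255),1)
cv2.imwrite('pics/ovslab.png',im)
"

```

```text
[[646.4, 443.8], [682.5, 263.6], [489.7, 222.4], [451.2, 400.8]]
[np.float64(183.8), np.float64(197.1), np.float64(182.4), np.float64(199.9)]
0.217
0.21
y 0.2048478486944849
[567.46369037 332.64593134]
[5.67479422e+02 3.32624394e+02 2.10176159e-01] [ 1.04 -0.02 -0.83 -0.71 -0.63  0.56  0.45  0.16]
chips local [(np.float64(10.0), np.float64(30.5)), (np.float64(13.2), np.float64(-26.5)), (np.float64(-80.0), np.float64(29.3)), (np.float64(-64.8), np.float64(-55.2))]
```

View pics/ovslab.png

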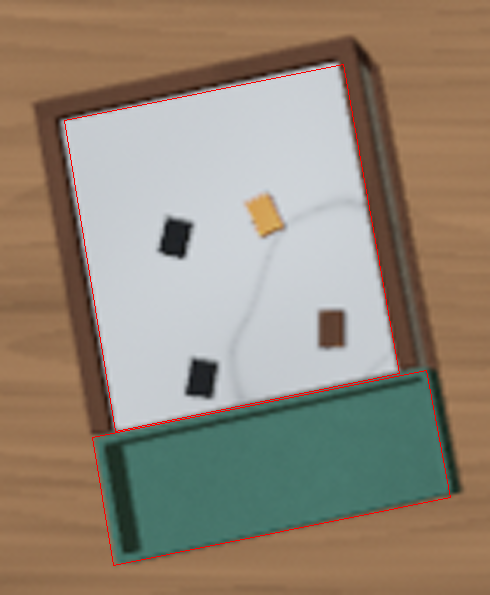

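```bash
python3 -c "
from plan import *
plan((344.2,-217.5,100),1.075)
"

```

```text
t 43.25 pos [ 590.8 -261.9  270. ] psi 0.631 grip 40.1 F [ 0.3 -0.7 -0.2] q6 -1.14
turn first -0.444  then x -238.0 y 170.0 z -78.3
```

Call:
move_arm --deltas "0 0 0 -0.15; 0 0 0 -0.15; 0 0 0 -0.144; -25 0 -8 0; -36 0 -12 0; -36 0 -12 0; -36 0 -12 0; -36 10 -12 0; -30 35 -10 0; -24 40 -8 0; -15 45 -4 0; 0 40 0 0" --fingers 55

```text
time: 44.75
ee_pos: [343.2, -216.7, 99.4]
tcp_rot: [[0.879, -0.001, 0.476], [-0.476, 0.001, 0.879], [-0.001, -1.0, 0.0]]
contact_force: [0.3, -0.5, 1.8]
grip_width: 54.6
```

```bash
python3 -c "
from plan import *
plan((344.2,-217.5,26),1.075)
for n in ['wrist']:
  im=read_camera(n); cv2.imwrite('pics/%s20.png'%n,im[:,:,::-1])
plan((344.2,-217.5,26),1.075)
"
```

```text
t 44.75 pos [ 343.2 -216.7   99.4] psi 1.074 grip 54.6 F [ 0.3 -0.5  1.8] q6 -1.78
turn first -0.001  then x 1.2 y 73.4 z -0.2
t 44.80 pos [ 342.3 -215.8   95.9] psi 1.074 grip 55.4 F [-2.5  1.9 -3.8] q6 -1.78
turn first -0.001  then x 2.5 y 69.9 z -0.6
```

View pics/wrist20.png

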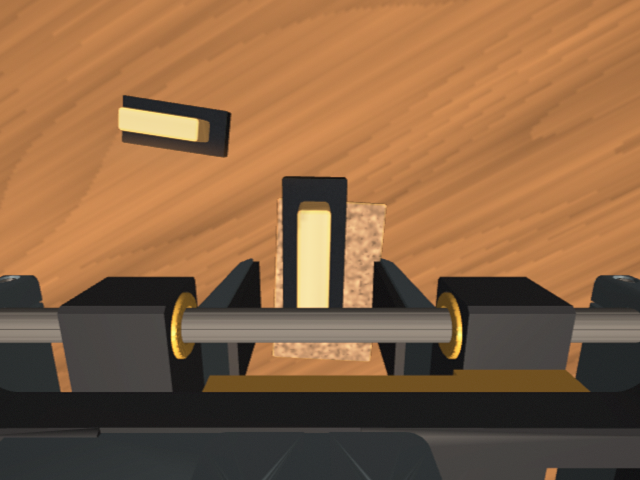

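Call:
move_arm --deltas "1.5 15 0 0; 0 22 0 0; 0 20 0 0; 0 10 0 0; 0 4 0 0; 0 0 0 0; 0 0 0 0"

```text
time: 45.68
ee_pos: [346.2, -218.3, 30.2]
tcp_rot: [[0.88, 0.001, 0.476], [-0.476, -0.0, 0.88], [0.001, -1.0, -0.0]]
contact_force: [-0.6, -0.1, -0.3]
grip_width: 54.7
```

```bash
python3 -c "
from plan import *
plan((344.2,-217.5,26),1.075)
"
```

```text
t 45.67 pos [ 346.2 -218.3   30.2] psi 1.075 grip 54.7 F [-0.6 -0.1 -0.3] q6 -1.78
turn first 0.000  then x -2.2 y 4.2 z -0.2
```

Call:
move_arm --deltas "-2 3 0 0; 0 0 0 0; 0 0 0 0"

```text
time: 46.05
ee_pos: [344.3, -217.2, 26.8]
tcp_rot: [[0.88, 0.0, 0.476], [-0.476, -0.0, 0.88], [0.0, -1.0, -0.0]]
contact_force: [0.5, 0.7, -0.1]
grip_width: 54.7
```

Call:
move_arm --deltas "0 0 0 0; 0 0 0 0; 0 0 0 0; 0 0 0 0; 0 0 0 0; 0 0 0 0" --fingers 12 --grip_force 40

```text
time: 46.8
ee_pos: [344.3, -217.2, 26.8]
tcp_rot: [[0.88, 0.0, 0.476], [-0.476, -0.0, 0.88], [0.0, -1.0, -0.0]]
contact_force: [0.0, -0.7, 1.1]
grip_width: 19.7
```

Call:
move_arm --deltas "0 -5 0 0; 0 -15 0 0; 0 -25 0 0; 0 -30 0 0; 0 -30 0 0; 0 -20 0 0.1; 0 0 0 0.15; 0 0 0 0.15; 0 0 0 0.15; 0 0 0 0.15; 0 0 0 0.1; 0 0 0 0.065"

```text
time: 48.3
ee_pos: [344.0, -216.9, 151.9]
tcp_rot: [[0.206, -0.0, 0.979], [-0.979, 0.0, 0.206], [-0.0, -1.0, -0.0]]
contact_force: [-0.7, 0.0, -1.5]
grip_width: 19.9
```

```bash
cat >> plan.py <<'E'
SP=np.array([567.5,332.6,0.21])
def ps(x,y,z):
    c,s=np.cos(SP[2]),np.sin(SP[2]); plan((SP[0]+c*x-s*y,SP[1]+s*x+c*y,z),SP[2])
E
python3 -c "
from plan import *
ps(62,30,100)
for n in ['side']:
  im=read_camera(n); cv2.imwrite('pics/%s21.png'%n,im[:,:,::-1])
"
```

```text
t 48.30 pos [ 344.  -216.9  151.9] psi 0.207 grip 19.9 F [-0.7  0.  -1.5] q6 -0.92
turn first -0.003  then x -520.9 y 51.9 z 395.2
```

View pics/side21.png

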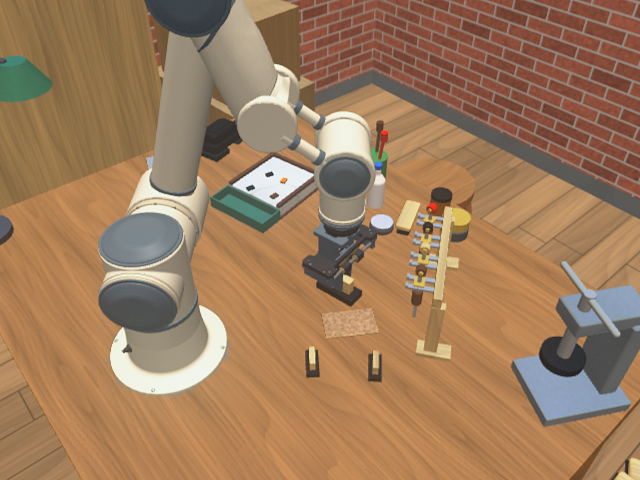

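Call:
move_arm --deltas "-20 0 15 -0.003; -38 0 28 0; -44 0 33 0; -44 0 33 0; -44 0 33 0; -44 0 33 0; -44 0 33 0; -44 0 33 0; -44 0 33 0; -44 0 33 0; -44 0 33 0; -30 0 25 0"

```text
time: 49.85
ee_pos: [598.9, 335.2, 151.7]
tcp_rot: [[0.214, -0.0, 0.977], [-0.977, 0.0, 0.214], [-0.0, -1.0, -0.0]]
contact_force: [0.8, -0.5, -1.5]
grip_width: 20.0
```

```bash
python3 -c "
from plan import *
ps(62,30,100)"
```

```text
t 49.85 pos [598.9 335.2 151.7] psi 0.215 grip 20.0 F [ 0.8 -0.5 -1.5] q6 0.21
turn first 0.005  then x -34.0 y 51.7 z 30.7
```

Call:
move_arm --deltas "-18 5 15 0.005; -14 10 12 0; -3 15 4 0; 0 15 0 0; 0 7 0 0; 0 0 0 0; 0 0 0 0"

```text
time: 50.72
ee_pos: [622.0, 373.5, 100.4]
tcp_rot: [[0.206, 0.001, 0.979], [-0.979, 0.0, 0.206], [-0.0, -1.0, 0.001]]
contact_force: [0.2, -0.5, -1.2]
grip_width: 19.7
```

```bash
python3 -c "
from plan import *
ps(62,30,65)
for n in ['top','side']:
  im=read_camera(n); cv2.imwrite('pics/%s22.png'%n,im[:,:,::-1])
a=load('top22')[130:310,100:260]; b=load('side22')[130:240,190:340]
cv2.imwrite('pics/m22.png',np.hstack([cv2.resize(a,(400,450),interpolation=2),cv2.resize(b,(400,450),interpolation=2)]))
"
```

```text
t 50.73 pos [622.  373.5 100.4] psi 0.208 grip 19.7 F [ 0.2 -0.5 -1.2] q6 0.25
turn first -0.002  then x -1.3 y 35.4 z 0.1
```

View pics/m22.png

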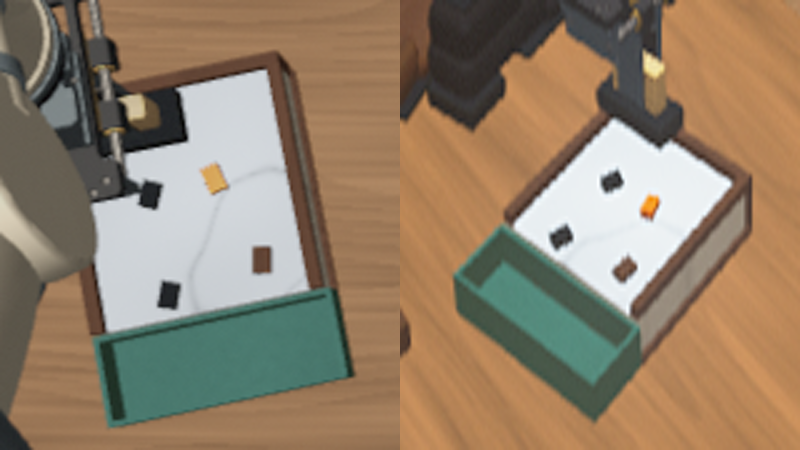

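Call:
move_arm --deltas "-1 10 0 0; 0 12 0 0; 0 8 0 0; 0 3 0 0; 0 0 0 0; 0 0 0 0"

```text
time: 51.58
ee_pos: [621.8, 374.8, 67.1]
tcp_rot: [[0.207, 0.001, 0.978], [-0.978, 0.0, 0.207], [-0.0, -1.0, 0.001]]
contact_force: [-0.1, -0.3, -0.7]
grip_width: 19.9
```

Call:
move_arm --deltas "0 1 0 0; 0 0 0 0; 0 0 0 0"

```text
time: 51.95
ee_pos: [621.6, 374.7, 65.8]
tcp_rot: [[0.207, 0.0, 0.978], [-0.978, 0.0, 0.207], [-0.0, -1.0, 0.0]]
contact_force: [-0.0, 0.1, -2.2]
grip_width: 20.2
```

Call:
move_arm --deltas "0 1 0 0; 0 0 0 0; 0 0 0 0"

```text
time: 52.32
ee_pos: [621.6, 374.7, 64.7]
tcp_rot: [[0.207, -0.0, 0.978], [-0.978, -0.0, 0.207], [0.0, -1.0, -0.0]]
contact_force: [1.0, 1.2, -2.6]
grip_width: 19.8
```

Call:
move_arm --deltas "0 1 0 0; 0 0 0 0; 0 0 0 0"

```text
time: 52.7
ee_pos: [621.5, 374.7, 63.7]
tcp_rot: [[0.206, -0.0, 0.978], [-0.978, 0.0, 0.206], [-0.0, -1.0, -0.0]]
contact_force: [-0.1, -0.7, -0.9]
grip_width: 20.1
```

Call:
move_arm --deltas "0 1 0 0; 0 0 0 0; 0 0 0 0"

```text
time: 53.08
ee_pos: [621.6, 374.7, 62.8]
tcp_rot: [[0.207, 0.0, 0.978], [-0.978, 0.0, 0.207], [-0.0, -1.0, 0.0]]
contact_force: [0.2, -0.2, -0.6]
grip_width: 19.7
```

Call:
move_arm --deltas "0 1 0 0; 0 0 0 0; 0 0 0 0"

```text
time: 53.45
ee_pos: [621.7, 374.7, 62.8]
tcp_rot: [[0.207, 0.001, 0.978], [-0.978, 0.0, 0.207], [-0.0, -1.0, 0.001]]
contact_force: [-3.1, -1.3, 12.0]
grip_width: 19.9
```

Call:
move_arm --deltas "0 -1.8 0 0; 0 0 -6 0; 0 0 -10 0; 0 0 -10 0; 0 0 -10 0; 0 0 -10 0; 0 0 -10 0; 0 0 -10 0; 0 0 -10 0; 0 0 -10 0; 0 0 -6 0; 0 0 0 0"

```text
time: 54.95
ee_pos: [531.2, 355.6, 63.6]
tcp_rot: [[0.207, -0.0, 0.978], [-0.978, -0.0, 0.207], [0.0, -1.0, -0.0]]
contact_force: [0.6, 0.3, -1.7]
grip_width: 19.7
```

```bash
python3 -c "
from plan import *
ps(-90,30,64)
for n in ['top','side']:
  im=read_camera(n); cv2.imwrite('pics/%s23.png'%n,im[:,:,::-1])
a=load('top23')[130:310,100:260]; b=load('side23')[130:240,190:340]
cv2.imwrite('pics/m23.png',np.hstack([cv2.resize(a,(400,450),interpolation=2),cv2.resize(b,(400,450),interpolation=2)]))
"
```

```text
t 54.95 pos [531.2 355.6  63.6] psi 0.208 grip 19.7 F [ 0.6  0.3 -1.7] q6 0.29
turn first -0.002  then x 0.1 y -0.4 z -59.3
```

View pics/m23.png

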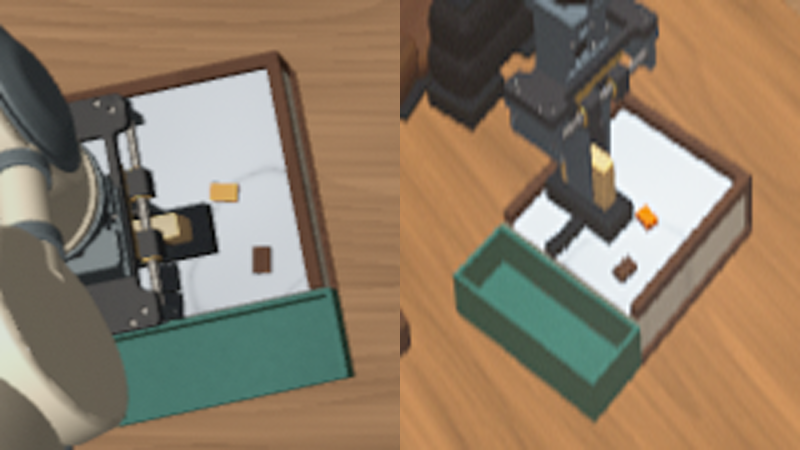

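Call:
move_arm --deltas "0 0 -6 0; 0 0 -8 0; 0 0 -8 0; 0 0 -8 0; 0 0 -7 0; 0 0 -7 0; 0 0 -6 0; 0 0 -6 0; 0 0 -4 0; 0 0 0 0; 0 0 0 0; 0 0 0 0"

```text
time: 56.55
ee_pos: [473.0, 343.3, 63.5]
tcp_rot: [[0.206, 0.0, 0.978], [-0.978, 0.0, 0.206], [-0.0, -1.0, 0.0]]
contact_force: [0.7, 0.2, -0.9]
grip_width: 20.1
```

```bash
python3 -c "
from plan import *
ps(-90,30,64)
for n in ['top','side']:
  im=read_camera(n); cv2.imwrite('pics/%s24.png'%n,im[:,:,::-1])
a=load('top24')[130:310,100:260]; b=load('side24')[130:240,190:340]
cv2.imwrite('pics/m24.png',np.hstack([cv2.resize(a,(400,450),interpolation=2),cv2.resize(b,(400,450),interpolation=2)]))
"
```

```text
t 56.55 pos [473.  343.3  63.5] psi 0.208 grip 20.1 F [ 0.7  0.2 -0.9] q6 0.32
turn first -0.002  then x 0.2 y -0.5 z 0.2
```

View pics/m24.png

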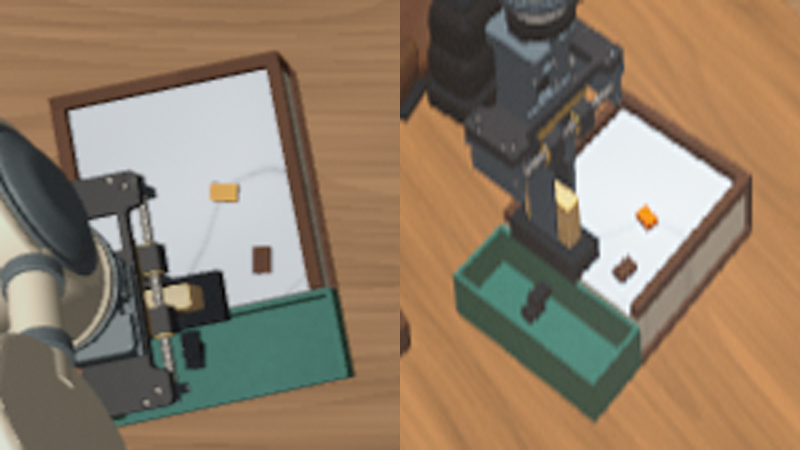

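Call:
move_arm --deltas "0 -8 0 0; 0 -15 0 0; 0 -15 0 0; 10 0 20 0; 12 0 28 0; 12 0 28 0; 12 0 28 0; 12 0 24 0; 8 0 16 0; 0 0 8 -0.001; 0 0 0 0; 0 0 0 0"

```text
time: 58.15
ee_pos: [634.5, 310.3, 101.5]
tcp_rot: [[0.208, -0.001, 0.978], [-0.978, -0.0, 0.208], [0.0, -1.0, -0.001]]
contact_force: [0.1, 0.3, -1.3]
grip_width: 19.6
```

```bash
python3 -c "
from plan import *
ps(62,-36,64)
for n in ['top','side']:
  im=read_camera(n); cv2.imwrite('pics/%s25.png'%n,im[:,:,::-1])
a=load('top25')[130:310,100:260]; b=load('side25')[130:240,190:340]
cv2.imwrite('pics/m25.png',np.hstack([cv2.resize(a,(400,450),interpolation=2),cv2.resize(b,(400,450),interpolation=2)]))
"
```

```text
t 58.15 pos [634.5 310.3 101.5] psi 0.209 grip 19.6 F [ 0.1  0.3 -1.3] q6 0.16
turn first -0.001  then x 0.2 y 37.5 z 1.1
```

View pics/m25.png

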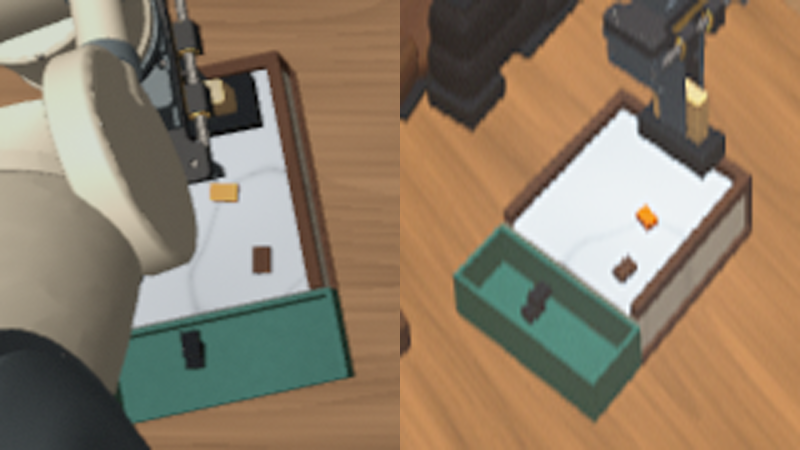

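Call:
move_arm --deltas "-4 0 0 0; 0 12 0 0; 0 12 0 0; 0 8 0 0; 0 4 0 0; 0 0 0 0; 0 0 0 0"

```text
time: 59.12
ee_pos: [634.6, 314.1, 65.9]
tcp_rot: [[0.208, 0.001, 0.978], [-0.978, 0.0, 0.208], [-0.0, -1.0, 0.001]]
contact_force: [-1.2, 0.3, -1.4]
grip_width: 19.9
```

Call:
move_arm --deltas "0 1 0 0; 0 0 0 0; 0 0 0 0"

```text
time: 59.5
ee_pos: [634.4, 314.0, 64.6]
tcp_rot: [[0.207, 0.0, 0.978], [-0.978, 0.0, 0.207], [-0.0, -1.0, 0.0]]
contact_force: [-0.1, 0.2, -1.3]
grip_width: 19.6
```

Call:
move_arm --deltas "0 0.8 0 0; 0 0 -6 0; 0 0 -10 0; 0 0 -10 0; 0 0 -10 0; 0 0 -10 0; 0 0 -10 0; 0 0 -10 0; 0 0 -10 0; 0 0 -10 0; 0 0 -6 0; 0 0 0 0"

```text
time: 61.0
ee_pos: [544.0, 294.9, 63.8]
tcp_rot: [[0.208, -0.0, 0.978], [-0.978, -0.0, 0.208], [0.0, -1.0, -0.0]]
contact_force: [0.1, 0.6, -1.9]
grip_width: 20.0
```

```bash
python3 -c "
from plan import *
ps(-90,-32,64)
for n in ['top','side']:
  im=read_camera(n); cv2.imwrite('pics/%s26.png'%n,im[:,:,::-1])
a=load('top26')[130:310,100:260]; b=load('side26')[130:240,190:340]
cv2.imwrite('pics/m26.png',np.hstack([cv2.resize(a,(400,450),interpolation=2),cv2.resize(b,(400,450),interpolation=2)]))
"
```

```text
t 61.00 pos [544.  294.9  63.8] psi 0.209 grip 20.0 F [ 0.1  0.6 -1.9] q6 0.19
turn first -0.001  then x -0.0 y -0.2 z -59.2
```

View pics/m26.png

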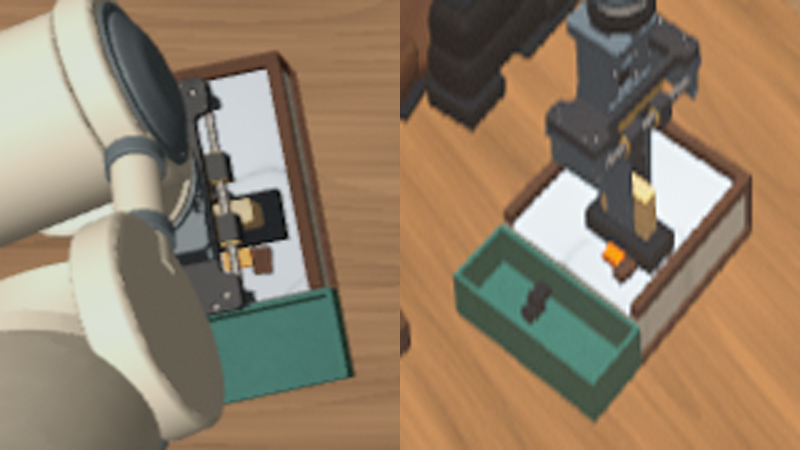

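Call:
move_arm --deltas "0 0 -6 0; 0 0 -8 0; 0 0 -8 0; 0 0 -8 0; 0 0 -7 0; 0 0 -7 0; 0 0 -6 0; 0 0 -6 0; 0 0 -4 0; 0 0 0 0; 0 0 0 0; 0 0 0 0"

```text
time: 62.6
ee_pos: [485.9, 282.5, 63.7]
tcp_rot: [[0.207, 0.0, 0.978], [-0.978, 0.0, 0.207], [-0.0, -1.0, 0.0]]
contact_force: [-0.6, 0.4, -1.5]
grip_width: 20.0
```

Call:
move_arm --deltas "0 -8 0 0; 0 -15 0 0; 0 -25 0 0; 0 -25 0 0; 0 -15 0 0; 0 0 0 0; 0 0 0 0"

```text
time: 63.48
ee_pos: [485.3, 282.3, 151.1]
tcp_rot: [[0.207, -0.001, 0.978], [-0.978, -0.0, 0.207], [0.0, -1.0, -0.001]]
contact_force: [0.2, -0.2, -1.9]
grip_width: 19.7
```

```bash
python3 -c "
from plan import *
ps(-90,-32,64)
for n in ['top','side']:
  im=read_camera(n); cv2.imwrite('pics/%s27.png'%n,im[:,:,::-1])
a=load('top27')[130:310,100:260]; b=load('side27')[130:240,190:340]
cv2.imwrite('pics/m27.png',np.hstack([cv2.resize(a,(400,450),interpolation=2),cv2.resize(b,(400,450),interpolation=2)]))
"
```

```text
t 63.48 pos [485.3 282.3 151.1] psi 0.209 grip 19.7 F [ 0.2 -0.2 -1.9] q6 0.21
turn first -0.001  then x -0.1 y 87.1 z 0.9
```

View pics/m27.png

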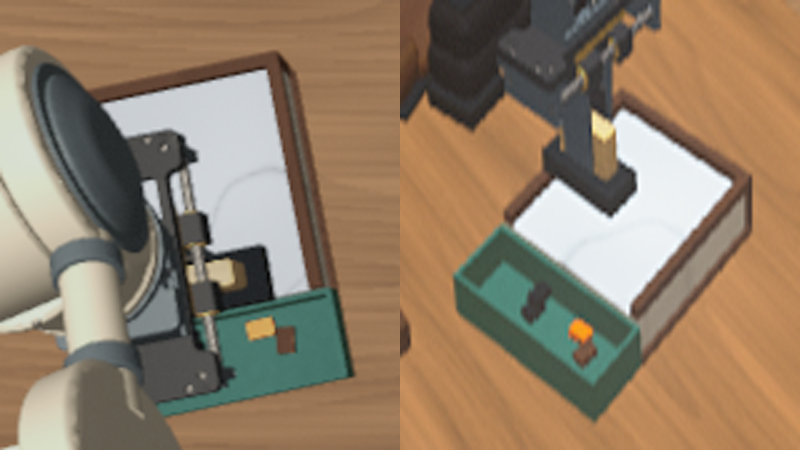

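```bash
python3 -c "
from plan import *
plan((378,-225,120),1.017)"
```

```text
t 63.58 pos [485.2 282.3 150.9] psi 0.209 grip 20.0 F [-0.3  0.1 -2.2] q6 0.21
turn first -0.808  then x 175.6 y 30.9 z -487.8
```

Call:
move_arm --deltas "0 0 0 -0.15; 0 0 0 -0.15; 0 0 0 -0.15; 0 0 0 -0.15; 0 0 0 -0.15; 0 0 0 -0.058; 8 0 -20 0; 14 0 -40 0; 18 0 -50 0; 18 0 -50 0; 18 0 -50 0; 18 0 -50 0"

```text
time: 65.08
ee_pos: [427.6, 9.9, 151.5]
tcp_rot: [[0.85, -0.001, 0.527], [-0.527, -0.0, 0.85], [-0.0, -1.0, -0.0]]
contact_force: [1.0, -0.6, -1.1]
grip_width: 19.8
```

Call:
move_arm --deltas "18 0 -50 0; 18 0 -50 0; 18 0 -50 0; 14 5 -40 0; 10 10 -25 0; 4 10 -13 0; 0 6 0 0; 0 0 0 0; 0 0 0 0"

```text
time: 66.2
ee_pos: [378.9, -224.3, 120.9]
tcp_rot: [[0.851, 0.0, 0.525], [-0.525, 0.0, 0.851], [-0.0, -1.0, 0.0]]
contact_force: [0.2, -0.2, -1.0]
grip_width: 20.0
```

```bash
python3 -c "
from plan import *
plan((378,-225,40),1.017)
for n in ['top','side']:
  im=read_camera(n); cv2.imwrite('pics/%s28.png'%n,im[:,:,::-1])
a=load('top28')[240:360,360:500]; b=load('side28')[250:370,280:420]
cv2.imwrite('pics/m28.png',np.hstack([cv2.resize(a,(400,343),interpolation=2),cv2.resize(b,(400,343),interpolation=2)]))
"
```

```text
t 66.20 pos [ 378.9 -224.3  120.9] psi 1.018 grip 20.0 F [ 0.2 -0.2 -1. ] q6 -1.69
turn first 0.001  then x -0.4 y 80.9 z -1.0
```

View pics/m28.png

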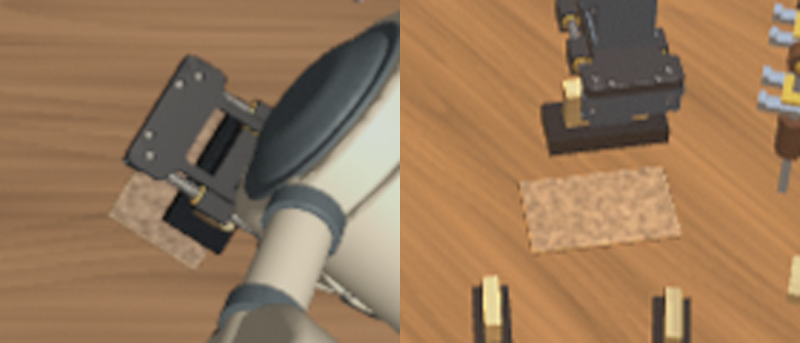

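Now lower to TCP ≈ 27–28 (foot on the 4 mm pad), feeling for contact.

Call:
move_arm --deltas "-0.5 15 -1 0; 0 22 0 0; 0 22 0 0; 0 18 0 0; 0 10 0 0; 0 2 0 0; 0 0 0 0; 0 0 0 0"

```text
time: 67.3
ee_pos: [378.0, -225.9, 32.3]
tcp_rot: [[0.851, 0.001, 0.526], [-0.526, -0.001, 0.851], [0.001, -1.0, -0.0]]
contact_force: [-0.6, 0.0, -1.8]
grip_width: 19.7
```

```bash
python3 -c "
from plan import *
plan((378,-225,27),1.017)"
```

```text
t 67.30 pos [ 378.  -225.9   32.3] psi 1.017 grip 19.7 F [-0.6  0.  -1.8] q6 -1.69
turn first 0.000  then x -0.5 y 5.3 z 0.8
```

Call:
move_arm --deltas "0 3 0 0; 0 0 0 0; 0 0 0 0; 0 0 0 0"

```text
time: 67.8
ee_pos: [377.8, -225.7, 28.8]
tcp_rot: [[0.851, 0.0, 0.526], [-0.526, -0.0, 0.851], [0.0, -1.0, -0.0]]
contact_force: [-0.3, -0.5, -1.6]
grip_width: 19.5
```

Call:
move_arm --deltas "0 1 0 0; 0 0 0 0; 0 0 0 0"

```text
time: 68.18
ee_pos: [377.7, -225.7, 27.7]
tcp_rot: [[0.851, -0.0, 0.526], [-0.526, 0.0, 0.851], [-0.0, -1.0, -0.0]]
contact_force: [-0.9, -0.4, -1.7]
grip_width: 19.9
```

Call:
move_arm --deltas "0 1 0 0; 0 0 0 0; 0 0 0 0"

```text
time: 68.55
ee_pos: [377.8, -225.7, 26.8]
tcp_rot: [[0.851, 0.0, 0.526], [-0.526, -0.0, 0.851], [0.0, -1.0, -0.0]]
contact_force: [-0.8, -0.4, 1.2]
grip_width: 19.9
```

Contact at TCP 26.8, as at pick-up. Release and rise.

Call:
move_arm --deltas "0 0 0 0; 0 0 0 0; 0 0 0 0; 0 0 0 0; 0 0 0 0; 0 -10 0 0; 0 -25 0 0; 0 -40 0 0; 0 -40 0 0; 0 -40 0 0; 0 -40 0 0; 0 -30 0 0" --fingers 50

```text
time: 70.05
ee_pos: [377.6, -225.6, 254.2]
tcp_rot: [[0.851, 0.001, 0.526], [-0.526, -0.001, 0.851], [0.002, -1.0, -0.0]]
contact_force: [-0.2, -0.4, 0.5]
grip_width: 50.0
```

```bash
python3 -c "
from plan import *
plan((420,150,250),1.017)"
```

```text
t 70.05 pos [ 377.6 -225.6  254.2] psi 1.017 grip 50.0 F [-0.2 -0.4  0.5] q6 -1.69
turn first 0.000  then x -161.5 y 4.2 z 341.8
```

Call:
move_arm --deltas "-10 0 22 0; -18 0 38 0; -20 0 42 0; -20 0 42 0; -20 0 42 0; -20 0 42 0; -20 0 42 0; -18 0 38 0; -12 0 26 0; 0 0 0 0; 0 0 0 0"

```text
time: 71.42
ee_pos: [418.7, 141.0, 252.1]
tcp_rot: [[0.851, 0.0, 0.526], [-0.526, -0.0, 0.851], [0.0, -1.0, -0.0]]
contact_force: [-0.4, 0.6, -0.3]
grip_width: 49.7
```

```bash
python3 -c "
from plan import *
for n in ['top','side']:
  im=read_camera(n); cv2.imwrite('pics/%s30.png'%n,im[:,:,::-1])
crop('top30','c30',370,110,190,240,2.5)
crop('side30','c31',300,190,160,190,3.1)
"
```

```text
(no output)
```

View pics/top30.png

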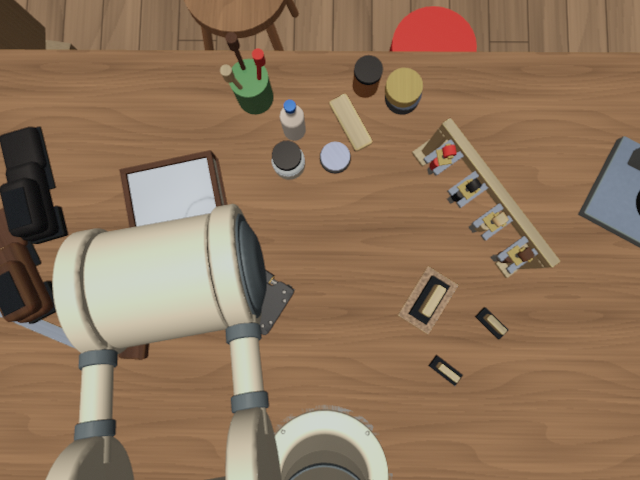

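View pics/c30.png

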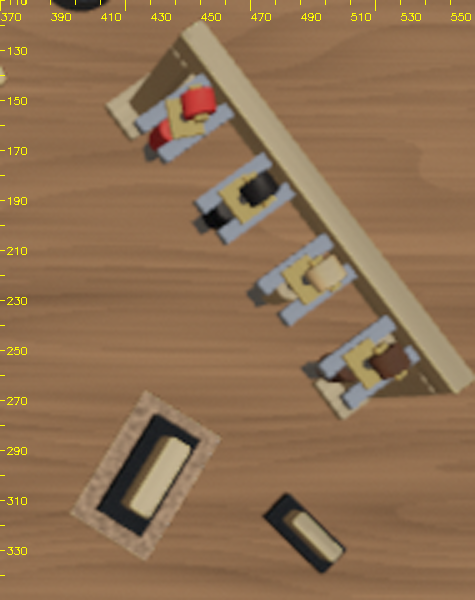

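View pics/c31.png

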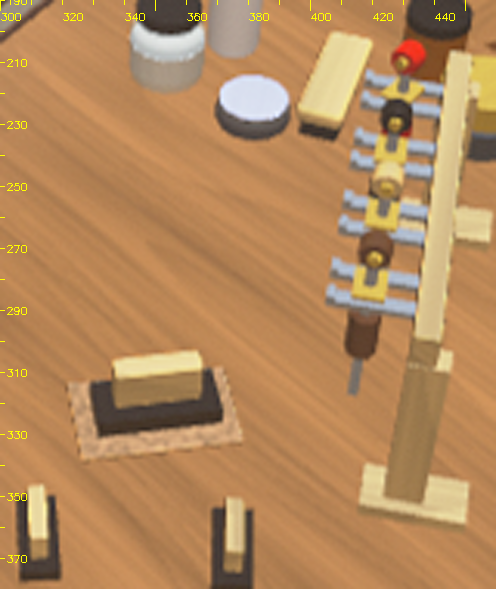

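View pics/side30.png

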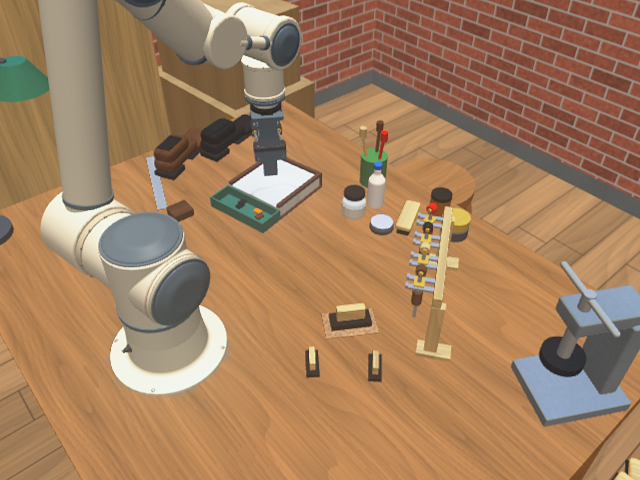

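```bash
python3 -c "
from workcell import *
s=observe(); print(s['time'],s['contact_force'])
print(finish_job())"
```

```text
71.525 [-0.65118664 -0.1150442   0.24304875]
the job is handed in; nothing more can be done
None
```

The bench is cleared and the job was handed in at 71.5 s of the 210 s allowed; no verdict came back.

- **Irons:** The dark, pale and black irons were each pinched by the buttons at 40 N and lifted. I eased the grip to 10 N so they swung to within about 6° of plumb, and to 8 N for the dark one, which changed nothing. Then I gripped them again and hung them by their collars in forks 0, 1 and 2. The red-handled iron in fork 3 was not touched.
- **Offcuts:** Two passes with the scraper put all four in the trough. The first pass clipped the orange one aside, and the second took it in. After that pass the side picture showed the slab clear and four offcuts in the trough.
- **Scraper:** It had been knocked a few centimetres off centre on its pad while the irons were being hung. I measured it again (foot about 97 x 44 mm, so not one of the two small ones) and set it back upright, centred on the cork pad.

**Last checks:**
- The final pictures show all four hanging irons seated in their forks, and the scraper upright on its pad. The jar, tin, bottle and brush look unmoved. The arm hid part of the trough in the top view, though the side view still showed offcuts in it.
- The side camera read about 1.5 pixels off from the top one throughout, so I trusted the top camera and the feel of contact.
- In the side view the dark iron seems to lean a few degrees. The red-handled iron shows the same lean, and the top view has the dark one plumb.

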